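Weigh in the returned medicine jars and shut them in the sprung drawer

TASK

Weigh in the returned medicine jars on the dial scale: set the empty steel dish on the pan and turn the scale's knob until the pointer stands on the zero mark, then stand all the amber jars together in the dish and let go so that the scale can settle. Then put the jars away: press the release key on the drawer unit so that the drawer pops out, stand all the jars upright in it, and push the drawer home until it clicks and stays shut. Finish with the empty dish still on the pan and the pointer back on zero, and do not disturb the other things on the counter.

Things in the scene. Friction and masses are not known exactly. Their poses are not given: they have to be found in the camera images.
- jar1: Squat cylindrical medicine jar of amber glass with a white screw cap and a paper band: 40 mm diameter, 52 mm tall overall (cap 40 mm wide from 37 mm up), 50 to 130 g. Origin: centre of its underside, z up its axis. Two or three of the four jars are present, standing on the counter between scale and drawer unit.
- jar2: Squat cylindrical medicine jar of amber glass with a white screw cap and a paper band: 40 mm diameter, 52 mm tall overall (cap 40 mm wide from 37 mm up), 50 to 130 g. Origin: centre of its underside, z up its axis. Two or three of the four jars are present, standing on the counter between scale and drawer unit.
- jar3: Squat cylindrical medicine jar of amber glass with a white screw cap and a paper band: 40 mm diameter, 52 mm tall overall (cap 40 mm wide from 37 mm up), 50 to 130 g. Origin: centre of its underside, z up its axis. Two or three of the four jars are present, standing on the counter between scale and drawer unit.
- jar4: Squat cylindrical medicine jar of amber glass with a white screw cap and a paper band: 40 mm diameter, 52 mm tall overall (cap 40 mm wide from 37 mm up), 50 to 130 g. Origin: centre of its underside, z up its axis. Two or three of the four jars are present, standing on the counter between scale and drawer unit.
- dish: Empty open rectangular steel dish, loose on the counter: 66 mm (its x) by 186 mm (its y) by 18 mm tall, walls 4 mm, inner floor 4 mm above its underside, about 200 g. Origin: centre of its underside. Three jars stand in it in a row along its y; it lies on the pan with its long side along the pan's long side.
- scale: White dial scale, 165 mm wide (y) and fixed to the counter. Origin on the counter under the middle of the pan; its -x side, with the sloping round dial, faces the robot. The dial's centre is 145 mm from the origin along -x, 46 mm up; the dial face (124 mm across with its rim) leans 0.25 rad towards -x.
- pan_top (a point): Middle of the flat top of the scale's steel pan (130 mm along x, 190 mm along y, no rim, 4 mm thick), 74 mm above the counter when empty. Axes as the scale's. The pan is sprung and sinks 15 mm per kg.
- knob_grip (a point): On the axis of the scale's zero knob, 10 mm below its top: a black ribbed round knob, 32 mm diameter, 22 mm tall, standing from the centre of the dial. z is the knob's axis (out of the dial). The knob and the white dial face with its marks are one piece: turning the knob turns the marks, against light friction (0.04 N m); the pointer does not turn with it.
- zero_mark (a point): The zero mark on the dial face: the one broad black bar with a diamond (the other marks are thin lines); this point is 46 mm from the knob's axis, at the pointer's height. It turns with the knob.
- pointer_tip (a point): Tip of the slim dark needle that turns over the dial face, 46 mm from the knob's axis. It shows zero when it lies on the zero mark.
- dial (a joint): Angle of the knob and dial face (rad), growing clockwise as seen from above; range -2.6 to 3.4. The pointer reads zero when joint dial equals joint pointer.
- pointer (a joint): Angle of the pointer (rad), 0 with the pan empty, growing clockwise as seen from above by 5.24 rad per kg on the pan (about 1.05 rad for the empty dish).
- cabinet: White steel drawer unit fixed to the counter: 190 mm deep (x), 200 mm wide (y), 86 mm tall. Origin on the counter under the middle of its front edge, which faces the robot (-x).
- drawer (a joint): How far the drawer is out (m): 0 latched shut, 0.15 fully out; when pushed in it must go all the way, about 1 mm past 0 (stop at -0.004), for the latch to click, and then rests at about 0; short of that it springs out again. A spring pushes it out with 4 to 5.5 N, damped, so it takes under a second; pushing it home past the latch takes some 7 to 10 N. The latch can be undone only with the release key.
- drawer_front (a point): Centre of the outer face of the drawer's grey front (196 mm wide, 80 mm tall, no handle, 8 mm thick), 43 mm above the counter. Its x axis points into the unit, square to the front.
- drawer_floor (a point): Middle of the drawer's inner floor, 14 mm above the counter; axes as the unit's. The inside measures 146 mm (x) by 142 mm (y); its side walls rise 18 mm and low dividers 14 mm above the floor, crossing near this point (at x = +2 mm, y = 0) to make four cells, centred about 37 mm to either side in x and 36 mm in y. The front rises to 83 mm above the counter. Only the part of the drawer that is out can be reached.
- release_top (a point): Top of the sprung steel release key on the roof of the drawer unit, 34 mm behind its front edge and 75 mm towards +y from its middle: round, 26 mm diameter, its top 14 mm above the roof (100 mm above the counter). Pressing it straight down lets the latch go after about 5 mm (full travel 8 mm, 2 N at first, 5 N at the bottom); it springs back up.
- tape: White tape roll, 60 mm across, 18 mm tall, among the jars. Not part of the job: leave it where it is.
- tablet_bottle: White plastic bottle, 48 mm across, 75 mm tall. Not part of the job: leave it where it is.
- carton: White carton, 50 x 100 x 35 mm. Not part of the job: leave it where it is.
- kidney_bowl: Round steel bowl, 110 mm across, 45 mm tall. Not part of the job: leave it where it is.
- stapler: Black stapler, 140 x 36 x 50 mm. Not part of the job: leave it where it is.
Mind the look-alikes: they are no part of the job. What is shaped like the jar2 but black, pink or purple is not meant.

How it is judged:
By the outcome, as a careful person would: the job done as asked, in the order asked, and still so for the second after the job is handed in, with the robot touching nothing.
Of jar1, jar2, jar3, jar4 only 2 to 3 are there at a start; the rules pass over those that are not, and their reading is None.
At some moment in a run one of jar1, jar2, jar3, jar4, dish may be knocked a few centimetres aside while the robot is not near it.
Once in a run the grip may slacken for a moment while it holds something.
It also fails if it takes over 210 s, if anything falls off the work surface, if the arm or the gripper's body presses on something with over 40 N, if the wrist force passes 120 N, or if a joint passes its speed limit or range.

ROBOT

A 7-joint arm with a two-finger parallel gripper is mounted at the origin on the work surface. World frame = base frame: x ahead of the robot, y to its left, z up, the work surface at z = 0. Lengths are in m, angles in degrees, forces in N, time in s.
With the tool pointing down it reaches from about 0.425 to 0.875 m from the base axis. Payload 4.7 kg.
Tool frame: the origin (TCP) lies between the finger pads; the fingertips stand env.finger_overhang ahead of it and the grasp point (between the pads) lies 5 mm behind it (env.finger_overhang is the distance from the TCP to the fingertips, in m); z points along the fingers, y is the line along which they close (so a half turn about z gives the same grasp; the last joint's range is limited). The gripper opens to 87 mm and grips with 3 to 60 N. Pads are 19 mm wide; open, the fingers measure 117 mm over their backs; the gripper's body (75 mm by 190 mm) begins 51 mm behind the grasp point.
Start: joints at [-71.729, 18.392, -4.016, 83.108, 1.295, 78.541, -3.26], TCP at [0.195, 0.62, 0.237] pointing down, gripper open.
Joint ranges: [-163.93, 163.93], [-17.29, 119.83], [-79.2, 71.16], [3.27, 140.29], [-89.18, 269.18], [5.43, 117.66], [-154.24, 154.24]. Speed limits (degrees/s): [147.25, 147.25, 180, 180, 180, 180, 180].

INTERFACE

Orientations are given as [roll, pitch, yaw] about the fixed x, y, z axes, in that order (R = Rz(yaw) Ry(pitch) Rx(roll)).
In Python, from cell import telemetry, eyes, env, models gives the robot as it stands. The module is installed in compiled form; this text tells all that it offers.
- The arm moves only by the tool drive_tool, never from a script. Its arguments are lists of equal length, an entry for each row: "angular": the turn, a rotation vector about the tool's x, y, z in rad, a list of three; "delta_pos": the shift along the tool's x, y, z in cm, a list of three; "gripper": the finger opening in cm, from 0 to 8.7. A call has 1 to 20 rows; each row shifts and turns the commanded pose from where the row before left it, along the tool's axes as they then stand; what a row does not reach is not made up. A row lasts 1/10 s, in which the tool goes at most 50 mm and 8.59 degrees, less where a joint would pass 70% of its speed; a pose out of reach is approached as far as the arm can. A call with a gripper value outside its range is refused whole. The fingers move at their own pace and stop on an object; "squeeze" is the grip in N (left out, the last holds). Time passes only in rows, so rows that do not move let the fingers close. It gives the time, the measured TCP pose, the force, the opening and the grip force at its end, in the units of the state.
- telemetry.get_obs(): the state, without advancing time (a new reading comes with each control period).
- eyes.read_camera(name): name is "scene" or "side" or "wrist"; returns a dict with "pixels" (384x512x3 uint8, red, green, blue), "mtx" (3x3 intrinsics, pixels), "D" ([k1, k2, p1, p2, k3] as OpenCV has them; the pictures are not rectified), "origin" and "orientation" of the camera in the world. Camera axes: x right, y down, z forward; pixel columns grow to the right and rows downward; lengths in m; the calibration is good to about 2 mm. A picture is of the moment at which its call begins. There is no depth.
- env.sign_off(): hands the job in; it is judged then, once.
Trained networks look in a picture, given as the dict that the camera call returned (one of the last four; its "shot" number tells which), for a name from the list of things; names that differ only in an ending like _2 or _b are one class to them, and where a whole thing is asked for, a point or a joint stands for the part that bears it (a point fixed in the world has none). Each returns a list of dicts, best first, with "p" (0 to 1); they miss things now and then, are a little off and sometimes report something else, mostly with a low value. They report only what shows in the picture. A call takes as long as a camera call. They do not tell look-alikes from the thing itself.
- models.search_frame(picture, target): "centre" ([column, row] in pixels, amid what is visible of it).
- models.cut_out(picture, target): "pixels" (384x512 bool, what is visible of it) and "centre" ([column, row] in pixels, amid what is visible of it).
The state is a dict: "time_s": time; "qpos": joint angles; "joint_velocities": joint speeds; "effort": joint torques, N m; "tool_pos": TCP position; "tool_rot": TCP orientation; "force": force on the tool from outside, world axes, zero at the start; "wrist_torque": the same for the moment, N m; "grip_width": finger opening in m; "grasp_force": force on a finger pad.
Only numpy, scipy, OpenCV 4.12 (cv2) and the standard library are available. Lean on these libraries where they do the work, as an engineer would, in place of code of your own. Each camera call takes 0.05 s, during which the arm holds its last target. There are 200 camera calls.

## Working session

There is one attempt and no reset: what is moved stays moved. The work goes in short steps, Python scripts to look and compute and a tool call to move; the robot and the scene stay as the last step left them, time stands still between calls to the robot, and variables do not carry over. Pictures are saved under pics/ and viewed, at most 14 in all, crops included, and the job is handed in when it is done.

Besides the shell and the picture viewer there is one more tool, called after "Request:" by a JSON object that holds its "name" and its "arguments", one argument or row to a line. drive_tool: Moves the arm, as the interface text tells. Its arguments: {"type":"object","properties":{"angular":{"type":"array","items":{"type":"array","items":{"type":"number"}}},"delta_pos":{"type":"array","items":{"type":"array","items":{"type":"number"}}},"gripper":{"type":"array","items":{"type":"number"}},"squeeze":{"type":"number"}},"required":["angular","delta_pos","gripper"]}

```bash
mkdir -p pics; cat > h.py <<'E'
import numpy as np, cv2
from scipy.spatial.transform import Rotation as R
from cell import telemetry, eyes, env, models
def rot(o):
    o=np.array(o,float)
    return o if o.shape==(3,3) else R.from_euler('xyz',o,degrees=True).as_matrix()
def ray(pic,px):
    u=cv2.undistortPoints(np.array([[px]],float),np.array(pic['mtx'],float),np.array(pic['D'],float))[0,0]
    return np.array(pic['origin'],float),rot(pic['orientation'])@np.array([u[0],u[1],1.])
def atz(pic,px,z):
    o,d=ray(pic,px); return o+d*(z-o[2])/d[2]
def proj(pic,P):
    Rm=rot(pic['orientation']); p=(np.atleast_2d(P)-np.array(pic['origin']))@Rm
    return cv2.projectPoints(p,np.zeros(3),np.zeros(3),np.array(pic['mtx'],float),np.array(pic['D'],float))[0][:,0]
def save(pic,name,crop=None,s=1.5):
    im=cv2.cvtColor(pic['pixels'],cv2.COLOR_RGB2BGR)
    if crop: im=im[crop[1]:crop[3],crop[0]:crop[2]]
    cv2.imwrite('pics/'+name+'.png',cv2.resize(im,None,fx=s,fy=s,interpolation=cv2.INTER_CUBIC))
def st():
    o=telemetry.get_obs(); print({k:np.round(o[k],3).tolist() for k in ('time_s','qpos','tool_pos','tool_rot','force','grip_width','grasp_force')})
E
python3 - <<'E'
from h import *
st(); print(env.finger_overhang)
for n in('scene','side','wrist'):
    p=eyes.read_camera(n); save(p,n+'0'); print(n,np.round(p['origin'],3),np.round(p['orientation'],3).tolist())
    for t in('jar1','dish','scale','knob_grip','zero_mark','pointer_tip','cabinet','release_top','tape','drawer_front'):
        print(t,[(np.round(d['centre']).astype(int).tolist(),round(d['p'],2)) for d in models.search_frame(p,t)])
E
```

```text
{'time_s': 0.0, 'qpos': [-71.729, 18.439, -4.015, 83.172, 1.297, 78.538, -3.26], 'tool_pos': [0.195, 0.62, 0.235], 'tool_rot': [-179.896, 0.008, 162.538], 'force': [0.693, 0.282, -0.631], 'grip_width': 0.087, 'grasp_force': 0.0}
0.014
scene [1.335 0.138 1.079] [-141.914, -0.018, 99.564]
jar1 [([194, 246], 0.69), ([234, 206], 0.67), ([214, 161], 0.56), ([237, 162], 0.55), ([268, 212], 0.54), ([328, 246], 0.33)]
dish [([260, 183], 0.75)]
scale [([188, 200], 0.58)]
knob_grip [([194, 176], 0.83)]
zero_mark [([197, 178], 0.84)]
pointer_tip []
cabinet [([329, 248], 0.87), ([311, 212], 0.7)]
release_top [([350, 231], 0.48), ([345, 218], 0.35)]
tape [([196, 178], 0.51), ([248, 226], 0.49)]
drawer_front [([199, 177], 0.3)]
side [0.446 0.995 1.254] [-138.996, -0.916, -171.88]
jar1 [([232, 276], 0.73), ([262, 194], 0.62), ([325, 194], 0.62), ([255, 223], 0.59), ([210, 161], 0.53), ([329, 174], 0.5)]
dish [([298, 217], 0.59)]
scale [([268, 154], 0.59)]
knob_grip [([293, 156], 0.97)]
zero_mark [([297, 157], 0.97), ([244, 204], 0.41)]
pointer_tip []
cabinet [([202, 272], 0.67)]
release_top [([215, 286], 0.45)]
tape [([245, 209], 0.5), ([253, 222], 0.17)]
drawer_front []
wrist [0.128 0.641 0.385] [165.422, -0.035, 72.584]
jar1 []
dish []
scale []
knob_grip []
zero_mark []
pointer_tip []
cabinet []
release_top []
tape []
drawer_front []
```

View pics/scene0.png

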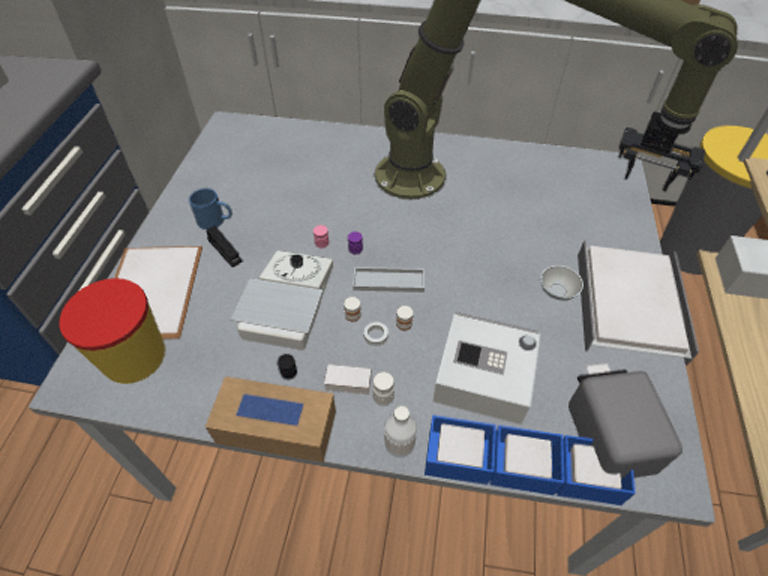

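View pics/side0.png

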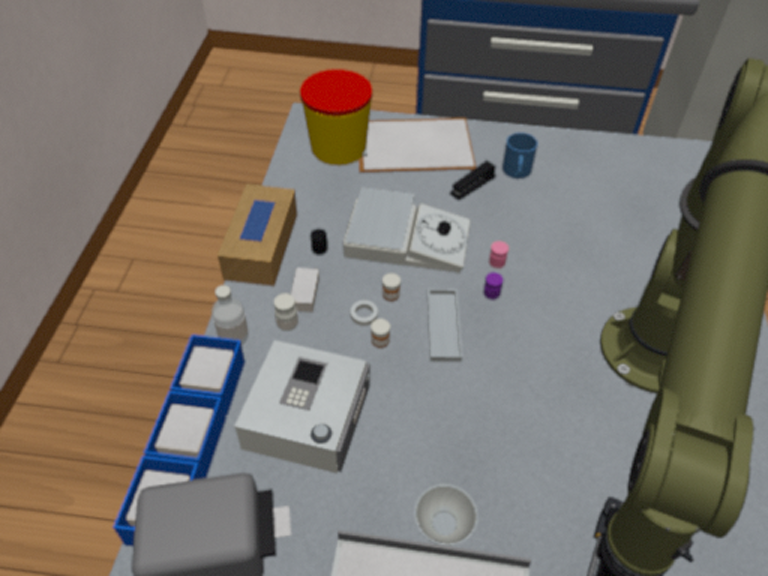

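The scene picture shows two amber jars at about (235,205) and (269,211), in native pixels, with the tape between them. The dish is at (260,186), the scale at (190,205), and the cabinet at (325,245) with its key at (352,228). Pink, purple and black look-alikes are also on the counter. Next I fit poses by silhouette.

```bash
cat >> h.py <<'E'
from scipy.optimize import minimize
def box(sx,sy,z0,z1,x0=0):
    return np.array([[x0+a*sx/2,b*sy/2,z] for a in(-1,1) for b in(-1,1) for z in(z0,z1)])
def cyl(r,z0,z1):
    t=np.linspace(0,2*np.pi,24,endpoint=False)
    return np.array([[r*np.cos(a),r*np.sin(a),z] for a in t for z in(z0,z1)])
def sil(pic,pts,x,y,yaw):
    P=pts@R.from_euler('z',yaw).as_matrix().T+[x,y,0]
    h=cv2.convexHull((proj(pic,P)*4).astype(np.float32))
    m=np.zeros((384*2,512*2),np.uint8); cv2.fillPoly(m,[np.round(h/2*16).astype(np.int32)],255,cv2.LINE_AA,4)
    return cv2.resize(m,(512,384),interpolation=cv2.INTER_AREA)/255.
def fit(views,pts,x0,yaw=True):
    f=lambda v: sum(1-np.minimum(s:=sil(p,pts,v[0],v[1],v[2] if yaw else 0),m).sum()/np.maximum(s,m).sum() for p,m in views)
    x0=np.array(x0,float); n=3 if yaw else 2
    best=None
    for dy in ([-.3,0,.3] if yaw else [0]):
        x=x0[:n].copy()
        if yaw: x[2]+=dy
        s=np.vstack([x]+[x+np.eye(n)[i]*[.015,.015,.1][i] for i in range(n)])
        r=minimize(f,x,method='Nelder-Mead',options=dict(initial_simplex=s,xatol=2e-4,fatol=1e-5))
        if best is None or r.fun<best.fun: best=r
    return best.x,best.fun/len(views)
def mask(pic,t,z,near=None):
    L=models.cut_out(pic,t)
    if near is not None:
        L=[d for d in L if np.linalg.norm(atz(pic,d['centre'],z)[:2]-near)<.05]
    return L[0]['pixels'].astype(float) if L else None
E
python3 - <<'E'
from h import *
S=eyes.read_camera('scene');D=eyes.read_camera('side')
for n,a,b,z in [('jarA',(234,206),(262,194),.026),('jarB',(268,212),(255,223),.026)]:
    pa,pb=atz(S,a,z),atz(D,b,z); print(n,pa.round(3),pb.round(3))
    v=[(p,m) for p in(S,D) if (m:=mask(p,'jar1',z,pa[:2])) is not None]
    print(len(v),fit(v,cyl(.02,0,.052),pa,False), [fit([w],cyl(.02,0,.052),pa,False)[0].round(4) for w in v])
for n,pts,z,c in [('dish',box(.066,.186,0,.018),.01,(260,186)),('pan_top',box(.13,.19,.07,.074),.074,(186,206)),('cabinet',box(.19,.2,0,.086,.095),.06,(325,245))]:
    pa=atz(S,c,z); print(n,pa.round(3))
    for p in(S,D):
        L=models.cut_out(p,n); print([(np.round(d['centre']).tolist(),round(d['p'],2),int(d['pixels'].sum())) for d in L])
    v=[(p,m) for p in(S,D) if (m:=mask(p,n,z)) is not None]
    x0=[pa[0],pa[1],0.0] if n!='cabinet' else [pa[0]-.09,pa[1],-.2]
    print(fit(v,pts,x0),[(fit([w],pts,x0)) for w in v])
L=[ (atz(S,d['centre'],.07)[:2].round(3)) for d in models.search_frame(S,'knob_grip')]
M=[ (atz(D,d['centre'],.07)[:2].round(3)) for d in models.search_frame(D,'knob_grip')]
print('knob',L,M)
print('key',atz(S,(352,228),.1),atz(D,(214,288),.1))
for t in('tape','tablet_bottle','carton','kidney_bowl','stapler'): print(t,[atz(S,d['centre'],.02)[:2].round(3) for d in models.search_frame(S,t)[:2]])
E
```

```text
jarA [ 0.57  -0.068  0.026] [ 0.561 -0.055  0.026]
2 (array([ 0.5681331 , -0.06482895]), np.float64(0.1512277997242803)) [array([ 0.5692, -0.0645]), array([ 0.5659, -0.0599])]
jarB [0.576 0.061 0.026] [0.567 0.069 0.026]
2 (array([0.57246233, 0.06739391]), np.float64(0.1936904094847507)) [array([0.5728, 0.0666]), array([0.5723, 0.0675])]
dish [0.444 0.01  0.01 ]
[]
[([295.0, 215.0], 0.68, 1062)]
(array([0.44149063, 0.00672419, 0.12835695]), np.float64(0.04460158030585182)) [(array([0.44149063, 0.00672419, 0.12835695]), np.float64(0.04460158030585182))]
pan_top [ 0.633 -0.227  0.074]
[([184.0, 204.0], 0.77, 1511), ([257.0, 262.0], 0.35, 293)]
[([251.0, 146.0], 0.86, 1391), ([296.0, 156.0], 0.56, 587), ([262.0, 192.0], 0.42, 214)]
(array([ 0.6179375 , -0.23543265, -0.03725854]), np.float64(0.06455065054329678)) [(array([ 0.61813466, -0.23700805, -0.03684184]), np.float64(0.058062951147439756)), (array([ 0.6161798 , -0.23477609, -0.04834868]), np.float64(0.06511024711836122))]
cabinet [0.703 0.27  0.06 ]
[([326.0, 248.0], 0.97, 3942), ([195.0, 175.0], 0.62, 378)]
[([202.0, 271.0], 0.74, 5564), ([235.0, 278.0], 0.58, 466)]
(array([ 0.59272866,  0.2833537 , -0.13181275]), np.float64(0.03611240449671116)) [(array([ 0.59608666,  0.28030452, -0.11687171]), np.float64(0.02906716601783843)), (array([ 0.59156569,  0.28318356, -0.13878637]), np.float64(0.033083610281830156))]
knob [array([ 0.484, -0.231]), array([ 0.793, -0.03 ])] [array([ 0.469, -0.214]), array([0.441, 0.052])]
key [0.64778974 0.35024086 0.1       ] [0.63584576 0.35583487 0.1       ]
tape [array([ 0.564, -0.081]), array([ 0.623, -0.004])]
tablet_bottle [array([0.771, 0.048])]
carton [array([ 0.774, -0.044])]
kidney_bowl [array([0.378, 0.459]), array([ 0.443, -0.244])]
stapler [array([ 0.399, -0.47 ])]
```

```bash
cat >> h.py <<'E'
def plan(pos,rpy,step=3.0):
    """rows from the present pose: turn first, then straight move; tool axes, cm/rad"""
    o=telemetry.get_obs(); A=rot(o['tool_rot']); B=rot(rpy)
    rv=R.from_matrix(A.T@B).as_rotvec(); n=int(np.ceil(np.linalg.norm(rv)/.14))
    d=B.T@(np.array(pos)-o['tool_pos'])*100; m=max(1,int(np.ceil(np.linalg.norm(d)/step)))
    print('turn',n,'x',(rv/max(n,1)).round(3).tolist(),'| move',m,'x',(d/m).round(2).tolist(), 'tot',d.round(2).tolist())
E
python3 -c "
from h import *
plan([.4415,.007,.2],[180,0,97.35])"
```

```text
turn 9 x [0.0, -0.0, 0.126] | move 23 x [-2.78, 0.72, 0.16] tot [-63.95, 16.6, 3.66]
```

Request:
{"name": "drive_tool", "arguments": {
  "angular": [
    [0, 0, 0.126],
    [0, 0, 0.126],
    [0, 0, 0.126],
    [0, 0, 0.126],
    [0, 0, 0.126],
    [0, 0, 0.126],
    [0, 0, 0.126],
    [0, 0, 0.126],
    [0, 0, 0.126],
    [0, 0, 0],
    [0, 0, 0],
    [0, 0, 0],
    [0, 0, 0],
    [0, 0, 0],
    [0, 0, 0],
    [0, 0, 0],
    [0, 0, 0]
  ],
  "delta_pos": [
    [0, 0, 0],
    [0, 0, 0],
    [0, 0, 0],
    [0, 0, 0],
    [0, 0, 0],
    [0, 0, 0],
    [0, 0, 0],
    [0, 0, 0],
    [0, 0, 0],
    [-4, 1.04, 0.2],
    [-4, 1.04, 0.2],
    [-4, 1.04, 0.2],
    [-4, 1.04, 0.2],
    [-4, 1.04, 0.2],
    [-4, 1.04, 0.2],
    [-4, 1.04, 0.2],
    [-4, 1.04, 0.2]
  ],
  "gripper": [8.7, 8.7, 8.7, 8.7, 8.7, 8.7, 8.7, 8.7, 8.7, 8.7, 8.7, 8.7, 8.7, 8.7, 8.7, 8.7, 8.7]
}}

```text
time_s: 4.6
tool_pos: [0.3202, 0.3122, 0.2207]
tool_rot: [180.0, -0.0, 97.6]
force: [0.1, -0.3, 0.6]
grip_width: 0.087
grasp_force: 0.0
```

Request:
{"name": "drive_tool", "arguments": {
  "angular": [
    [0, 0, 0],
    [0, 0, 0],
    [0, 0, 0],
    [0, 0, 0],
    [0, 0, 0],
    [0, 0, 0],
    [0, 0, 0],
    [0, 0, 0],
    [0, 0, 0],
    [0, 0, 0]
  ],
  "delta_pos": [
    [-4, 1.04, 0.2],
    [-4, 1.04, 0.2],
    [-4, 1.04, 0.2],
    [-4, 1.04, 0.2],
    [-4, 1.04, 0.2],
    [-4, 1.04, 0.2],
    [-4, 1.04, 0.2],
    [-4, 1.04, 0.2],
    [0, 0, 0],
    [0, 0, 0]
  ],
  "gripper": [8.7, 8.7, 8.7, 8.7, 8.7, 8.7, 8.7, 8.7, 8.7, 8.7]
}}

```text
time_s: 5.6
tool_pos: [0.4443, 0.007, 0.2047]
tool_rot: [180.0, -0.0, 97.4]
force: [0.2, 0.7, -0.5]
grip_width: 0.087
grasp_force: 0.0
```

```bash
python3 - <<'E'
from h import *
st()
p=eyes.read_camera('wrist');save(p,'wrist1')
v=[]
for n in('wrist','side'):
    q=p if n=='wrist' else eyes.read_camera(n)
    L=models.cut_out(q,'dish');print([(np.round(d['centre']).tolist(),round(d['p'],2),int(d['pixels'].sum())) for d in L])
    if L:
        w=[(q,L[0]['pixels'].astype(float))]; print(fit(w,box(.066,.186,0,.018),[.4415,.007,.128]))
E
```

```text
{'time_s': 5.6, 'qpos': [-48.24, -9.589, 40.453, 114.456, 6.443, 72.96, -2.658], 'tool_pos': [0.444, 0.007, 0.205], 'tool_rot': [179.989, -0.046, 97.42], 'force': [0.216, 0.668, -0.523], 'grip_width': 0.087, 'grasp_force': 0.0}
[([256.0, 169.0], 0.65, 8110)]
(array([0.44203405, 0.00558552, 0.13517757]), np.float64(0.0837760486499628))
[([296.0, 215.0], 0.72, 1039), ([202.0, 195.0], 0.41, 448)]
(array([0.44271218, 0.0072549 , 0.12051167]), np.float64(0.04389319955243831))
```

View pics/wrist1.png

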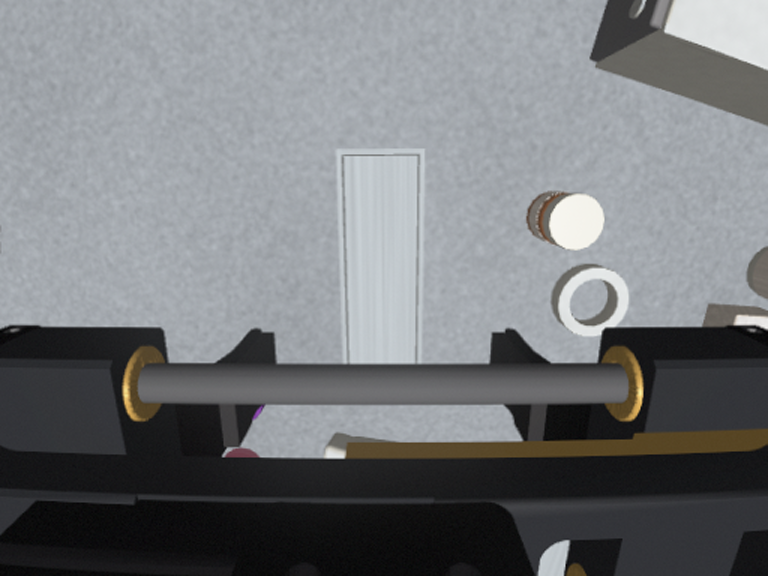

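The dish runs from (340,150) to (425,365) in the wrist picture, centred between the fingers and aligned with them. The amber jar at (575,220) and the tape at (592,300) are clear of them. Going down.

```bash
python3 -c "
from h import *
plan([.4427,.0065,.018],[180,0,97.3])
D=eyes.read_camera('side'); print(atz(D,(329,191),.026), atz(D,(332,169),.026))"
```

```text
turn 1 x [0.0, -0.0, 0.007] | move 7 x [-0.03, -0.02, 2.67] tot [-0.22, -0.16, 18.66]
[ 0.34114369 -0.10247228  0.026     ] [ 0.33552882 -0.20621474  0.026     ]
```

Request:
{"name": "drive_tool", "arguments": {
  "angular": [
    [0, 0, 0],
    [0, 0, 0],
    [0, 0, 0],
    [0, 0, 0],
    [0, 0, 0],
    [0, 0, 0]
  ],
  "delta_pos": [
    [0, -0.15, 3],
    [0, 0, 3],
    [0, 0, 3],
    [0, 0, 3],
    [0, 0, 3],
    [0, 0, 0]
  ],
  "gripper": [8.7, 8.7, 8.7, 8.7, 8.7, 8.7]
}}

```text
time_s: 6.45
tool_pos: [0.4394, 0.0075, 0.0515]
tool_rot: [-179.6, 0.1, 97.6]
force: [-1.3, -0.0, -0.2]
grip_width: 0.0867
grasp_force: 0.0
```

```bash
python3 -c "
from h import *
st();plan([.4427,.0065,.018],[180,0,97.3],1)"
```

```text
{'time_s': 6.45, 'qpos': [-47.625, 3.908, 44.705, 124.519, -3.252, 53.17, 6.622], 'tool_pos': [0.439, 0.007, 0.051], 'tool_rot': [-179.566, 0.11, 97.639], 'force': [-1.276, -0.042, -0.233], 'grip_width': 0.087, 'grasp_force': 0.0}
turn 1 x [-0.008, 0.002, 0.006] | move 4 x [-0.03, 0.08, 0.84] tot [-0.14, 0.32, 3.35]
```

Request:
{"name": "drive_tool", "arguments": {
  "angular": [
    [0, 0, 0.005],
    [0, 0, 0],
    [0, 0, 0],
    [0, 0, 0],
    [0, 0, 0],
    [0, 0, 0],
    [0, 0, 0],
    [0, 0, 0],
    [0, 0, 0],
    [0, 0, 0],
    [0, 0, 0],
    [0, 0, 0]
  ],
  "delta_pos": [
    [-0.1, 0.2, 1],
    [0, 0.05, 1],
    [0, 0, 0.8],
    [0, 0, 0.4],
    [0, 0, 0],
    [0, 0, 0],
    [0, 0, 0],
    [0, 0, 0],
    [0, 0, 0],
    [0, 0, 0],
    [0, 0, 0],
    [0, 0, 0]
  ],
  "gripper": [8.7, 8.7, 8.7, 8.7, 8.7, 6, 6, 6, 6, 6, 6, 6],
  "squeeze": 20
}}

```text
time_s: 7.65
tool_pos: [0.445, 0.0067, 0.0227]
tool_rot: [-179.9, -0.0, 97.3]
force: [-3.0, 0.8, 5.4]
grip_width: 0.0656
grasp_force: 20.0
```

Request:
{"name": "drive_tool", "arguments": {
  "angular": [
    [0, 0, 0],
    [0, 0, 0],
    [0, 0, 0],
    [0, 0, 0],
    [0, 0, 0],
    [0, 0, 0],
    [0, 0, 0],
    [0, 0, 0],
    [0, 0, 0],
    [0, 0, 0]
  ],
  "delta_pos": [
    [0, 0, -0.5],
    [0, 0, -1],
    [0, 0, -2],
    [0, 0, -2],
    [0, 0, -2],
    [0, 0, -2],
    [0, 0, -2],
    [0, 0, -2],
    [0, 0, 0],
    [0, 0, 0]
  ],
  "gripper": [6, 6, 6, 6, 6, 6, 6, 6, 6, 6],
  "squeeze": 30
}}

```text
time_s: 8.65
tool_pos: [0.4456, 0.0067, 0.1576]
tool_rot: [179.9, -0.0, 97.3]
force: [0.8, -0.7, -2.4]
grip_width: 0.0661
grasp_force: 30.0
```

```bash
python3 - <<'E'
from h import *
st();plan([.618,-.2355,.17],[180,0,90-2.1])
p=eyes.read_camera('side')
L=models.cut_out(p,'dish');print([(np.round(d['centre']).tolist(),round(d['p'],2),int(d['pixels'].sum())) for d in L])
save(p,'side2',(200,100,420,300),3)
E
```

```text
{'time_s': 8.65, 'qpos': [-49.346, -6.598, 43.156, 117.967, 4.856, 66.859, -1.014], 'tool_pos': [0.446, 0.007, 0.158], 'tool_rot': [179.928, -0.042, 97.272], 'force': [0.805, -0.743, -2.361], 'grip_width': 0.066, 'grasp_force': 29.992}
turn 2 x [0.001, -0.0, 0.082] | move 10 x [-2.36, 1.81, -0.12] tot [-23.57, 18.12, -1.24]
[([302.0, 193.0], 0.7, 884)]
```

View pics/side2.png

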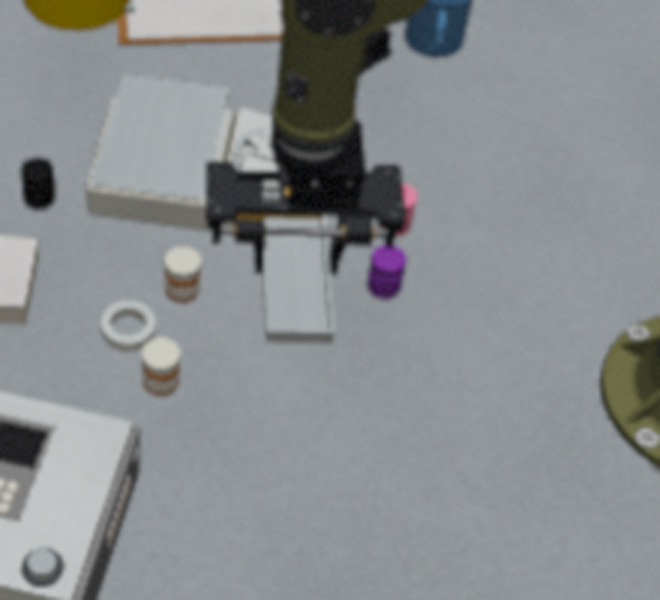

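The dish is held, hanging level at about (300,275) in the crop. I carry it to the pan.

Request:
{"name": "drive_tool", "arguments": {
  "angular": [
    [0, 0, 0.082],
    [0, 0, 0.082],
    [0, 0, 0],
    [0, 0, 0],
    [0, 0, 0],
    [0, 0, 0],
    [0, 0, 0],
    [0, 0, 0],
    [0, 0, 0],
    [0, 0, 0],
    [0, 0, 0],
    [0, 0, 0],
    [0, 0, 0],
    [0, 0, 0]
  ],
  "delta_pos": [
    [0, 0, 0],
    [0, 0, 0],
    [-2.36, 1.81, -0.12],
    [-2.36, 1.81, -0.12],
    [-2.36, 1.81, -0.12],
    [-2.36, 1.81, -0.12],
    [-2.36, 1.81, -0.12],
    [-2.36, 1.81, -0.12],
    [-2.36, 1.81, -0.12],
    [-2.36, 1.81, -0.12],
    [-2.36, 1.81, -0.12],
    [-2.36, 1.81, -0.12],
    [0, 0, 0],
    [0, 0, 0]
  ],
  "gripper": [6, 6, 6, 6, 6, 6, 6, 6, 6, 6, 6, 6, 6, 6]
}}

```text
time_s: 10.15
tool_pos: [0.6166, -0.2365, 0.1677]
tool_rot: [-179.8, 0.0, 87.8]
force: [1.0, 0.6, -3.2]
grip_width: 0.0653
grasp_force: 30.0
```

```bash
python3 - <<'E'
from h import *
st();plan([.618,-.2355,.100],[180,0,90-2.1])
p=eyes.read_camera('wrist');save(p,'wrist2')
E
```

```text
{'time_s': 10.15, 'qpos': [-18.368, 28.838, 50.639, 87.964, -22.692, 74.212, 32.855], 'tool_pos': [0.617, -0.236, 0.168], 'tool_rot': [-179.808, 0.022, 87.786], 'force': [1.024, 0.605, -3.222], 'grip_width': 0.065, 'grasp_force': 29.992}
turn 1 x [-0.003, 0.0, -0.002] | move 3 x [0.03, 0.05, 2.26] tot [0.1, 0.14, 6.77]
```

View pics/wrist2.png

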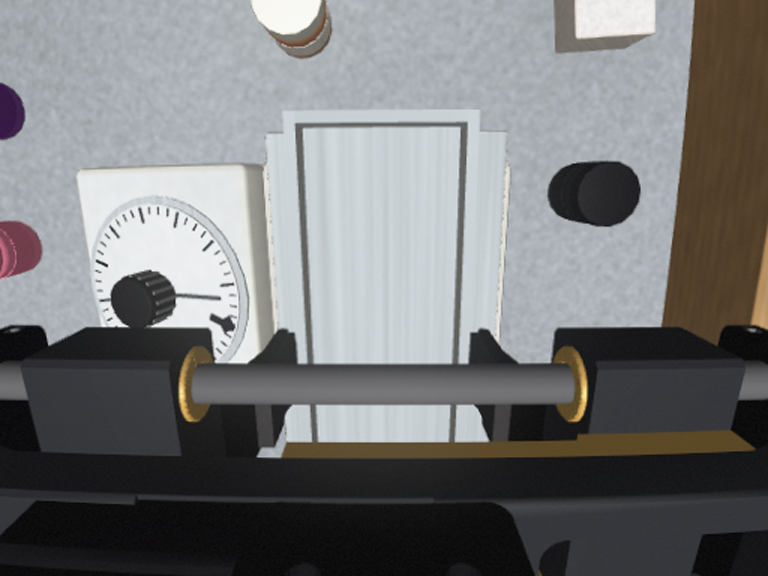

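The dish is parallel to the pan and centred on it. The pointer needle points towards the pan at (200,296), and the zero mark is clockwise of it at (225,323). I lower the dish and let go.

Request:
{"name": "drive_tool", "arguments": {
  "angular": [
    [0, 0, 0],
    [0, 0, 0],
    [0, 0, 0],
    [0, 0, 0],
    [0, 0, 0],
    [0, 0, 0],
    [0, 0, 0],
    [0, 0, 0],
    [0, 0, 0]
  ],
  "delta_pos": [
    [0.1, 0.1, 1.5],
    [0, 0, 1.5],
    [0, 0, 1],
    [0, 0, 1],
    [0, 0, 0.7],
    [0, 0, 0.5],
    [0, 0, 0.3],
    [0, 0, 0],
    [0, 0, 0]
  ],
  "gripper": [6, 6, 6, 6, 6, 6, 6, 6, 6]
}}

```text
time_s: 11.1
tool_pos: [0.6188, -0.2351, 0.1049]
tool_rot: [180.0, 0.0, 87.9]
force: [0.5, -0.4, -1.4]
grip_width: 0.0656
grasp_force: 30.0
```

Request:
{"name": "drive_tool", "arguments": {
  "angular": [
    [0, 0, 0],
    [0, 0, 0],
    [0, 0, 0],
    [0, 0, 0]
  ],
  "delta_pos": [
    [0, 0, 0.3],
    [0, 0, 0.3],
    [0, 0, 0],
    [0, 0, 0]
  ],
  "gripper": [6, 6, 6, 6]
}}

```text
time_s: 11.5
tool_pos: [0.6185, -0.2349, 0.0984]
tool_rot: [-180.0, -0.0, 87.9]
force: [0.0, -0.8, -2.1]
grip_width: 0.0656
grasp_force: 30.0
```

Request:
{"name": "drive_tool", "arguments": {
  "angular": [
    [0, 0, 0],
    [0, 0, 0],
    [0, 0, 0],
    [0, 0, 0],
    [0, 0, 0],
    [0, 0, 0],
    [0, 0, 0],
    [0, 0, 0],
    [0, 0, 0],
    [0, 0, 0],
    [0, 0, 0]
  ],
  "delta_pos": [
    [0, 0, 0.2],
    [0, 0, 0.2],
    [0, 0, 0],
    [0, 0, 0],
    [0, 0, 0],
    [0, 0, 0],
    [0, 0, 0],
    [0, 0, 0],
    [0, 0, -2],
    [0, 0, -3],
    [0, 0, -3]
  ],
  "gripper": [6, 6, 6, 7.2, 7.2, 8.7, 8.7, 8.7, 8.7, 8.7, 8.7]
}}

```text
time_s: 12.6
tool_pos: [0.6182, -0.2348, 0.1751]
tool_rot: [-179.9, -0.0, 87.9]
force: [-0.6, -0.4, 1.1]
grip_width: 0.0865
grasp_force: 0.0
```

```bash
python3 - <<'E'
from h import *
ax=R.from_euler('z',-.037).as_matrix()@np.array([-np.sin(.25),0,np.cos(.25)])
c=np.array([.618,-.235,0])+R.from_euler('z',-.037).as_matrix()@[-.145,0,.046]
print('ax',ax,'grip',c+.012*ax)
T=R.from_euler('z',-.037).as_matrix()@R.from_euler('y',-.25).as_matrix()@rot([180,0,90])
rpy=R.from_matrix(T).as_euler('xyz',degrees=True);print(rpy,T[:,2])
st();g=c+.012*ax; plan(g+.12*ax,rpy)
p=eyes.read_camera('wrist');save(p,'wrist3')
np.savez('knob.npz',c=c,ax=ax,rpy=rpy)
E
```

```text
ax [-0.24723463  0.00915186  0.96891242] grip [ 0.47013243 -0.2295264   0.05762695]
[165.67605512   0.          87.88005616] [ 0.24723463 -0.00915186 -0.96891242]
{'time_s': 12.6, 'qpos': [-18.577, 28.53, 50.791, 87.441, -22.524, 74.844, 32.627], 'tool_pos': [0.618, -0.235, 0.175], 'tool_rot': [-179.938, -0.008, 87.872], 'force': [-0.583, -0.359, 1.089], 'grip_width': 0.087, 'grasp_force': 0.0}
turn 2 x [-0.126, -0.0, -0.0] | move 6 x [-0.0, -2.88, -0.71] tot [-0.02, -17.26, -4.28]
```

View pics/wrist3.png

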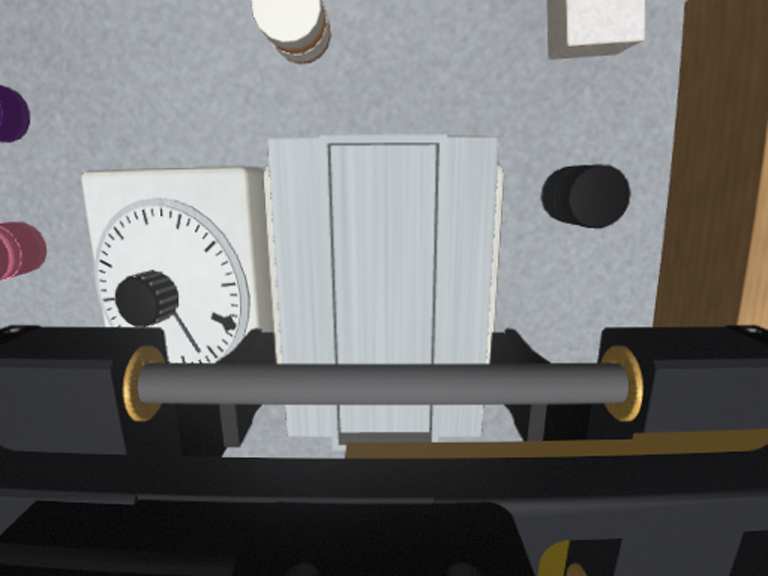

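```bash
cat >> h.py <<'E'
def dial_ang(pic,px,h=.001):
    """clockwise angle (deg) about the knob axis of a pixel on the dial face, and radius"""
    k=np.load('knob.npz'); n=k['ax']; c=k['c']+h*n
    o,d=ray(pic,px); P=o+d*((c-o)@n)/(d@n)-c
    ex=R.from_euler('z',-.037).as_matrix()@np.array([np.cos(.25),0,np.sin(.25)]); ey=np.cross(n,ex)
    return round(-np.degrees(np.arctan2(P@ey,P@ex)),1),round(np.linalg.norm(P),4)
E
python3 - <<'E'
from h import *
p=eyes.read_camera('wrist')
for a in [(200,351),(186,325),(226,323),(214,317)]: print(a,dial_ang(p,(a[0]/1.5,a[1]/1.5)))
for t in('zero_mark','pointer_tip','knob_grip'): 
  for d in models.search_frame(p,t): print(t,d['p'],d['centre'],dial_ang(p,d['centre']))
s=eyes.read_camera('side')
for n in('knob_grip','zero_mark'):print(n,[(d['centre'],d['p']) for d in models.search_frame(s,n)])
k=np.load('knob.npz');print(proj(p,k['c']+.012*k['ax']),proj(p,k['c']),proj(s,k['c']+.022*k['ax']))
E
```

```text
(200, 351) (np.float64(64.7), np.float64(0.0518))
(186, 325) (np.float64(65.3), np.float64(0.0315))
(226, 323) (np.float64(28.4), np.float64(0.0514))
(214, 317) (np.float64(29.9), np.float64(0.042))
zero_mark 0.67 [111.0, 189.9] (np.float64(36.6), np.float64(0.0015))
pointer_tip 0.53 [122.9, 219.9] (np.float64(70.7), np.float64(0.0343))
knob_grip 0.84 [113.9, 184.9] (np.float64(-39.2), np.float64(0.0072))
knob_grip [([293.4, 153.5], 0.78), ([250.8, 221.0], 0.2)]
zero_mark [([295.5, 156.4], 0.57)]
[[102.08347525 191.52264107]] [[110.57336237 188.73440839]] [[295.69443772 151.72792422]]
```

Request:
{"name": "drive_tool", "arguments": {
  "angular": [
    [-0.126, 0, 0],
    [-0.126, 0, 0],
    [0, 0, 0],
    [0, 0, 0],
    [0, 0, 0],
    [0, 0, 0],
    [0, 0, 0],
    [0, 0, 0],
    [0, 0, 0],
    [0, 0, 0]
  ],
  "delta_pos": [
    [0, 0, 0],
    [0, 0, 0],
    [0, -2.88, -0.71],
    [0, -2.88, -0.71],
    [0, -2.88, -0.71],
    [0, -2.88, -0.71],
    [0, -2.88, -0.71],
    [0, -2.88, -0.71],
    [0, 0, 0],
    [0, 0, 0]
  ],
  "gripper": [8.7, 8.7, 8.7, 8.7, 8.7, 8.7, 8.7, 8.7, 8.7, 8.7]
}}

```text
time_s: 14.0
tool_pos: [0.4406, -0.2281, 0.1727]
tool_rot: [165.5, -0.1, 87.9]
force: [1.2, -0.2, 0.1]
grip_width: 0.0872
grasp_force: 0.0
```

```bash
python3 - <<'E'
from h import *
p=eyes.read_camera('wrist');save(p,'wrist4')
k=np.load('knob.npz');st();plan(k['c']+.012*k['ax'],k['rpy'])
print(proj(p,k['c']+.022*k['ax'])*1.5,proj(p,k['c'])*1.5)
E
```

```text
{'time_s': 14.05, 'qpos': [-28.302, -15.313, 51.226, 121.022, 8.125, 55.283, 17.358], 'tool_pos': [0.441, -0.228, 0.173], 'tool_rot': [165.518, -0.022, 87.879], 'force': [0.207, 0.196, 0.633], 'grip_width': 0.087, 'grasp_force': 0.0}
turn 1 x [0.003, -0.0, -0.0] | move 4 x [-0.01, -0.01, 2.97] tot [-0.02, -0.04, 11.87]
[[384.09419493 295.82129014]] [[383.85561203 287.22575645]]
```

View pics/wrist4.png

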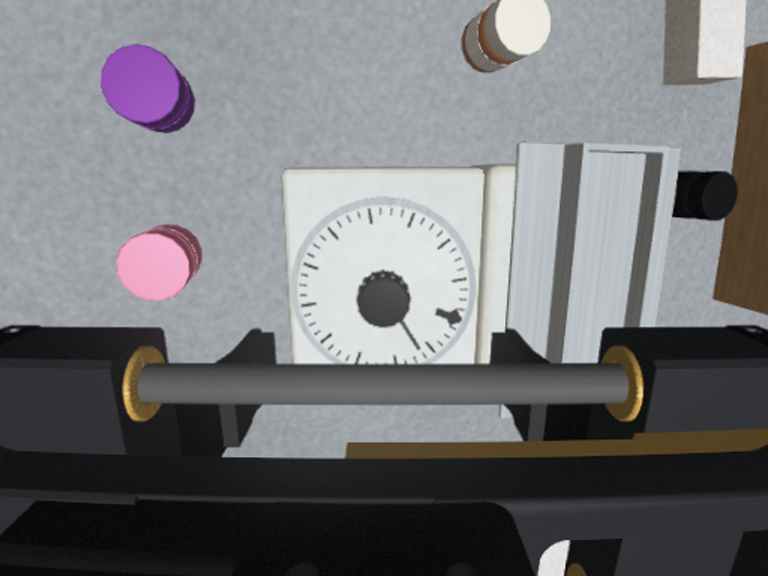

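The knob is at (384,300), centred between the fingers. The pointer tip is at (418,349), and the zero mark is at (449,316), counter-clockwise of the pointer. I work out the angles and go down.

```bash
python3 - <<'E'
from h import *
p=eyes.read_camera('wrist')
for a in [(418,348),(408,331),(449,316),(462,320),(438,312)]: print(a,dial_ang(p,(a[0]/1.5,a[1]/1.5)))
E
```

```text
(418, 348) (np.float64(60.9), np.float64(0.0495))
(408, 331) (np.float64(61.1), np.float64(0.0352))
(449, 316) (np.float64(24.3), np.float64(0.0489))
(462, 320) (np.float64(23.2), np.float64(0.0583))
(438, 312) (np.float64(25.0), np.float64(0.0408))
```

Request:
{"name": "drive_tool", "arguments": {
  "angular": [
    [0, 0, 0],
    [0, 0, 0],
    [0, 0, 0],
    [0, 0, 0],
    [0, 0, 0],
    [0, 0, 0],
    [0, 0, 0]
  ],
  "delta_pos": [
    [-0.1, 0, 2],
    [0, 0, 2],
    [0, 0, 2],
    [0, 0, 2],
    [0, 0, 2],
    [0, 0, 1.2],
    [0, 0, 0]
  ],
  "gripper": [6, 6, 6, 6, 6, 6, 6]
}}

```text
time_s: 14.8
tool_pos: [0.468, -0.2304, 0.0623]
tool_rot: [165.9, 0.2, 87.9]
force: [-0.0, -0.2, -0.9]
grip_width: 0.0605
grasp_force: 0.0
```

```bash
python3 - <<'E'
from h import *
k=np.load('knob.npz');st();plan(k['c']+.014*k['ax'],k['rpy'])
E
```

```text
{'time_s': 14.8, 'qpos': [-33.764, 5.945, 64.108, 124.682, -17.793, 41.309, 39.832], 'tool_pos': [0.468, -0.23, 0.062], 'tool_rot': [165.877, 0.219, 87.928], 'force': [-0.039, -0.233, -0.935], 'grip_width': 0.061, 'grasp_force': 0.0}
turn 1 x [-0.004, 0.004, 0.002] | move 1 x [0.09, 0.09, 0.3] tot [0.09, 0.09, 0.3]
```

Request:
{"name": "drive_tool", "arguments": {
  "angular": [
    [0, 0, 0],
    [0, 0, 0],
    [0, 0, 0],
    [0, 0, 0],
    [0, 0, 0],
    [0, 0, 0],
    [0, 0, 0],
    [0, 0, 0],
    [0, 0, 0.09],
    [0, 0, 0.09],
    [0, 0, 0.09],
    [0, 0, 0.09],
    [0, 0, 0.09],
    [0, 0, 0.09],
    [0, 0, 0.097],
    [0, 0, 0],
    [0, 0, 0]
  ],
  "delta_pos": [
    [0.05, 0.08, -0.3],
    [0, 0, 0],
    [0, 0, 0],
    [0, 0, 0],
    [0, 0, 0],
    [0, 0, 0],
    [0, 0, 0],
    [0, 0, 0],
    [0, 0, 0],
    [0, 0, 0],
    [0, 0, 0],
    [0, 0, 0],
    [0, 0, 0],
    [0, 0, 0],
    [0, 0, 0],
    [0, 0, 0],
    [0, 0, 0]
  ],
  "gripper": [6, 2.8, 2.8, 2.8, 2.8, 2.8, 2.8, 2.8, 2.8, 2.8, 2.8, 2.8, 2.8, 2.8, 2.8, 2.8, 2.8],
  "squeeze": 12
}}

```text
time_s: 16.5
tool_pos: [0.4696, -0.2306, 0.0676]
tool_rot: [168.1, -8.5, 52.4]
force: [4.9, -3.0, -6.1]
grip_width: 0.0321
grasp_force: 12.0
```

```bash
python3 - <<'E'
from h import *
st();p=eyes.read_camera('wrist');s=eyes.read_camera('side');save(p,'wrist5')
E
```

```text
{'time_s': 16.5, 'qpos': [-36.734, 5.329, 67.177, 124.588, -17.514, 41.554, 3.267], 'tool_pos': [0.47, -0.231, 0.068], 'tool_rot': [168.109, -8.483, 52.398], 'force': [4.874, -2.994, -6.075], 'grip_width': 0.032, 'grasp_force': 12.006}
```

View pics/wrist5.png

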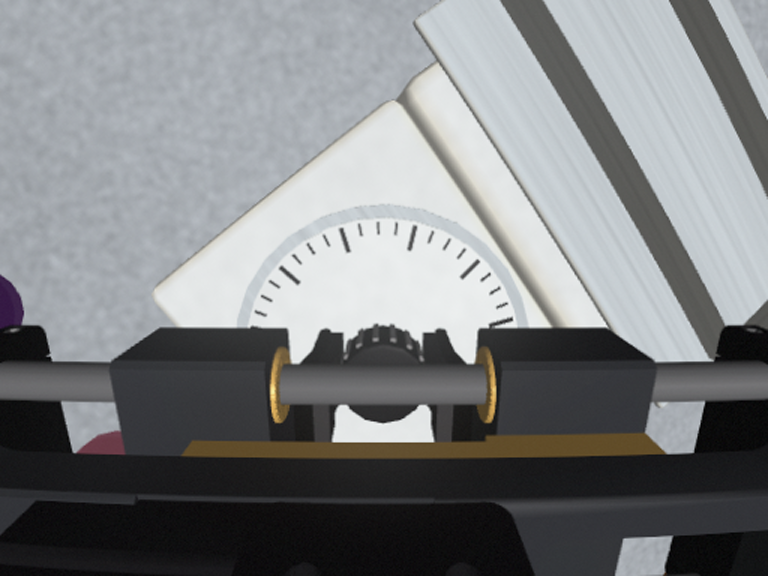

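The knob at (384,375) is gripped and turned, but the pointer is hidden. I let go, back off and look.

Request:
{"name": "drive_tool", "arguments": {
  "angular": [
    [0, 0, 0],
    [0, 0, 0],
    [0, 0, 0],
    [0, 0, 0],
    [0, 0, 0],
    [0, 0, 0],
    [0, 0, 0],
    [0, 0, 0],
    [0, 0, -0.127],
    [0, 0, -0.127],
    [0, 0, -0.127],
    [0, 0, -0.127],
    [0, 0, -0.129],
    [0, 0, 0]
  ],
  "delta_pos": [
    [0, 0, 0],
    [0, 0, 0],
    [0, 0, 0],
    [0, 0, -2],
    [0, 0, -2],
    [0, 0, -2],
    [0, 0, -2],
    [0, 0, -2],
    [0, 0, 0],
    [0, 0, 0],
    [0, 0, 0],
    [0, 0, 0],
    [0, 0, 0],
    [0, 0, 0]
  ],
  "gripper": [6, 6, 6, 6, 6, 6, 6, 6, 6, 6, 6, 6, 6, 6]
}}

```text
time_s: 18.0
tool_pos: [0.4435, -0.2289, 0.1641]
tool_rot: [165.6, -0.0, 87.9]
force: [-0.2, -0.9, -0.1]
grip_width: 0.06
grasp_force: 0.0
```

```bash
python3 - <<'E'
from h import *
st();p=eyes.read_camera('wrist');save(p,'wrist6',(170,110,350,250),4)
E
```

```text
{'time_s': 18.0, 'qpos': [-34.034, -16.364, 56.292, 121.428, 10.433, 54.514, 15.623], 'tool_pos': [0.444, -0.229, 0.164], 'tool_rot': [165.571, -0.022, 87.925], 'force': [-0.209, -0.947, -0.097], 'grip_width': 0.06, 'grasp_force': 0.0}
```

View pics/wrist6.png

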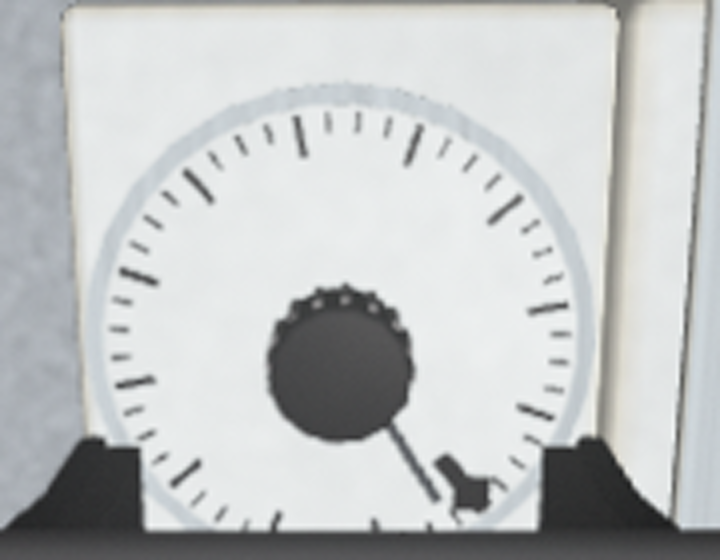

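The zero bar (crop pixels (437,458) to (488,505)) is still a few degrees counter-clockwise of the needle, whose tip is at (437,500).

```bash
python3 - <<'E'
from h import *
p=eyes.read_camera('wrist')
for a in [(437,500),(415,464),(398,436),(443,460),(470,492),(490,513)]: print(a,dial_ang(p,(a[0]/4+170,a[1]/4+110)))
E
```

```text
(437, 500) (np.float64(61.1), np.float64(0.0496))
(415, 464) (np.float64(61.5), np.float64(0.0384))
(398, 436) (np.float64(62.0), np.float64(0.0299))
(443, 460) (np.float64(52.3), np.float64(0.0413))
(470, 492) (np.float64(52.0), np.float64(0.0524))
(490, 513) (np.float64(51.5), np.float64(0.0601))
```

Request:
{"name": "drive_tool", "arguments": {
  "angular": [
    [0, 0, 0],
    [0, 0, 0],
    [0, 0, 0],
    [0, 0, 0],
    [0, 0, 0],
    [0, 0, 0],
    [0, 0, 0],
    [0, 0, 0],
    [0, 0, 0],
    [0, 0, 0],
    [0, 0, 0.06],
    [0, 0, 0.06],
    [0, 0, 0.05],
    [0, 0, 0],
    [0, 0, 0],
    [0, 0, 0],
    [0, 0, 0],
    [0, 0, 0]
  ],
  "delta_pos": [
    [0, 0, 2],
    [0, 0, 2],
    [0, 0, 2],
    [0, 0, 2],
    [0, 0, 1.9],
    [0, 0, 0],
    [0, 0, 0],
    [0, 0, 0],
    [0, 0, 0],
    [0, 0, 0],
    [0, 0, 0],
    [0, 0, 0],
    [0, 0, 0],
    [0, 0, 0],
    [0, 0, 0],
    [0, 0, 0],
    [0, 0, 0],
    [0, 0, 0]
  ],
  "gripper": [6, 6, 6, 6, 6, 2.8, 2.8, 2.8, 2.8, 2.8, 2.8, 2.8, 2.8, 2.8, 6, 6, 6, 6],
  "squeeze": 15
}}

```text
time_s: 19.9
tool_pos: [0.4686, -0.2297, 0.0685]
tool_rot: [165.7, -2.4, 78.5]
force: [0.0, 0.3, 0.3]
grip_width: 0.0549
grasp_force: 0.0
```

Request:
{"name": "drive_tool", "arguments": {
  "angular": [
    [0, 0, 0],
    [0, 0, 0],
    [0, 0, 0],
    [0, 0, 0],
    [0, 0, 0],
    [0, 0, -0.085],
    [0, 0, -0.085],
    [0, 0, 0]
  ],
  "delta_pos": [
    [0, 0, -2],
    [0, 0, -2],
    [0, 0, -2],
    [0, 0, -2],
    [0, 0, -1.9],
    [0, 0, 0],
    [0, 0, 0],
    [0, 0, 0]
  ],
  "gripper": [6, 6, 6, 6, 6, 8, 8, 8]
}}

```text
time_s: 20.7
tool_pos: [0.4437, -0.229, 0.1643]
tool_rot: [165.5, -0.0, 87.9]
force: [-0.1, 0.4, -0.3]
grip_width: 0.0757
grasp_force: 0.0
```

```bash
python3 - <<'E'
from h import *
st();p=eyes.read_camera('wrist');save(p,'wrist7',(220,170,320,250),8)
E
```

```text
{'time_s': 20.7, 'qpos': [-33.016, -15.904, 55.541, 121.402, 9.753, 54.388, 16.148], 'tool_pos': [0.444, -0.229, 0.164], 'tool_rot': [165.527, -0.025, 87.872], 'force': [-0.078, 0.409, -0.253], 'grip_width': 0.076, 'grasp_force': 0.0}
```

View pics/wrist7.png

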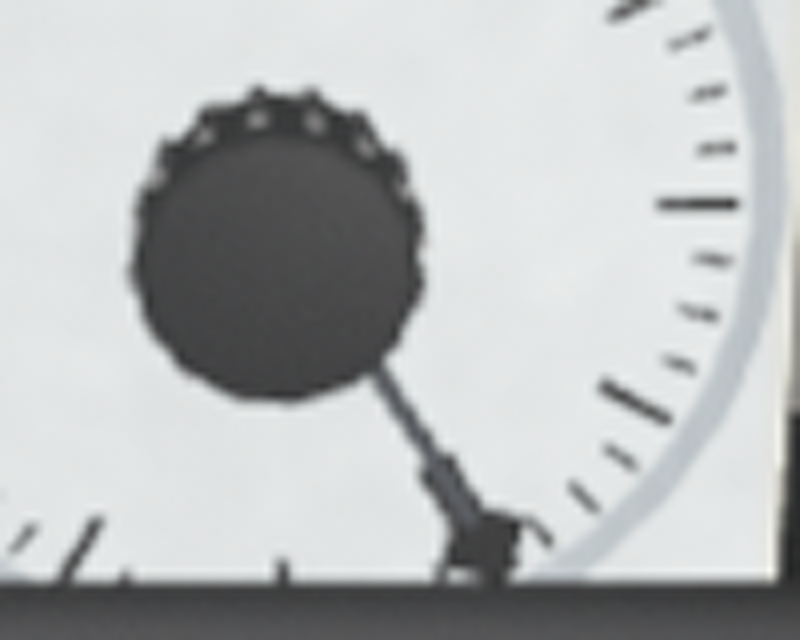

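The needle runs from (380,370) to (470,515) and now lies along the zero bar. Zero is set. On to the jars, with a hover beside jar A first.

```bash
python3 - <<'E'
from h import *
plan([.568,-.145,.2],[180,0,87.9])
E
```

```text
turn 2 x [0.126, -0.0, -0.001] | move 6 x [1.47, 2.02, -0.6] tot [8.85, 12.11, -3.58]
```

Request:
{"name": "drive_tool", "arguments": {
  "angular": [
    [0.126, 0, 0],
    [0.126, 0, 0],
    [0, 0, 0],
    [0, 0, 0],
    [0, 0, 0],
    [0, 0, 0],
    [0, 0, 0],
    [0, 0, 0],
    [0, 0, 0],
    [0, 0, 0]
  ],
  "delta_pos": [
    [0, 0, 0],
    [0, 0, 0],
    [1.47, 2.02, -0.6],
    [1.47, 2.02, -0.6],
    [1.47, 2.02, -0.6],
    [1.47, 2.02, -0.6],
    [1.47, 2.02, -0.6],
    [1.47, 2.02, -0.6],
    [0, 0, 0],
    [0, 0, 0]
  ],
  "gripper": [8, 8, 8, 8, 8, 8, 8, 8, 8, 8]
}}

```text
time_s: 21.75
tool_pos: [0.5674, -0.1454, 0.2004]
tool_rot: [179.6, 0.1, 87.8]
force: [-0.1, -1.5, 0.8]
grip_width: 0.0799
grasp_force: 0.0
```

```bash
cat >> h.py <<'E'
def jars(cams):
    for n in cams:
        p=eyes.read_camera(n)
        for d in models.cut_out(p,'jar1'):
            if d['p']<.3: continue
            m=d['pixels']; x=atz(p,d['centre'],.03)
            col=np.median(p['pixels'][m],axis=0).astype(int).tolist()
            f,e=fit([(p,m.astype(float))],cyl(.02,0,.052),x,False)
            print(n,np.round(d['centre']).astype(int).tolist(),round(d['p'],2),col,'xy',f.round(4).tolist(),'err',round(e,2))
E
python3 - <<'E'
from h import *
st();jars(['wrist','scene','side'])
E
```

```text
{'time_s': 21.75, 'qpos': [-37.744, 17.818, 59.689, 97.533, -16.07, 73.438, 23.122], 'tool_pos': [0.567, -0.145, 0.2], 'tool_rot': [179.567, 0.072, 87.843], 'force': [-0.066, -1.536, 0.765], 'grip_width': 0.08, 'grasp_force': 0.0}
wrist [252, 107] 0.97 [248, 248, 247] xy [0.5676, -0.0656] err 0.07
wrist [55, 154] 0.96 [137, 67, 162] xy [0.3444, -0.1041] err 0.07
wrist [412, 201] 0.6 [28, 27, 29] xy [0.7546, -0.1797] err 0.2
wrist [250, 0] 0.54 [105, 96, 90] xy [0.5729, 0.0669] err 0.08
wrist [79, 217] 0.51 [114, 69, 81] xy [0.3688, -0.1863] err 0.96
scene [232, 208] 0.7 [129, 120, 115] xy [0.569, -0.0641] err 0.21
scene [272, 214] 0.59 [147, 142, 138] xy [0.5862, 0.0819] err 0.14
scene [191, 243] 0.56 [38, 36, 38] xy [0.7575, -0.1794] err 0.12
side [260, 192] 0.75 [117, 112, 106] xy [0.567, -0.0629] err 0.17
side [247, 228] 0.7 [119, 116, 113] xy [0.5856, 0.0897] err 0.24
side [210, 162] 0.61 [24, 24, 26] xy [0.7537, -0.1768] err 0.15
side [331, 170] 0.54 [139, 95, 107] xy [0.3355, -0.2015] err 0.15
side [326, 192] 0.52 [94, 53, 109] xy [0.3446, -0.104] err 0.13
```

Jar B has been knocked aside to about (0.586, 0.085). I take jar A at (0.5675,-0.065) first.

Request:
{"name": "drive_tool", "arguments": {
  "angular": [
    [0, 0, 0],
    [0, 0, 0],
    [0, 0, 0],
    [0, 0, 0],
    [0, 0, 0],
    [0, 0, 0],
    [0, 0, 0],
    [0, 0, 0],
    [0, 0, 0],
    [0, 0, 0],
    [0, 0, 0]
  ],
  "delta_pos": [
    [2.7, 0, 0],
    [2.7, 0, 0],
    [2.6, 0, 0],
    [0, 0, 3],
    [0, 0, 3],
    [0, 0, 3],
    [0, 0, 2.5],
    [0, 0, 2],
    [0, 0, 1],
    [0, 0, 0.8],
    [0, 0, 0]
  ],
  "gripper": [7.5, 7.5, 7.5, 7.5, 7.5, 7.5, 7.5, 7.5, 7.5, 7.5, 7.5]
}}

```text
time_s: 23.15
tool_pos: [0.5715, -0.0657, 0.0477]
tool_rot: [179.5, -0.0, 87.8]
force: [-0.2, 0.2, 0.4]
grip_width: 0.0751
grasp_force: 0.0
```

Request:
{"name": "drive_tool", "arguments": {
  "angular": [
    [0, 0, 0],
    [0, 0, 0],
    [0, 0, 0],
    [0, 0, 0],
    [0, 0, 0],
    [0, 0, 0],
    [0, 0, 0]
  ],
  "delta_pos": [
    [0, 0, 0],
    [0, 0, 0],
    [0, 0, 0],
    [0, 0, 0],
    [0, 0, 0],
    [0, 0, 0],
    [0, 0, 0]
  ],
  "gripper": [3.5, 3.5, 3.5, 3.5, 3.5, 3.5, 3.5],
  "squeeze": 25
}}

```text
time_s: 23.85
tool_pos: [0.5716, -0.0656, 0.0481]
tool_rot: [179.5, -0.0, 87.9]
force: [-1.5, -0.3, 2.3]
grip_width: 0.0396
grasp_force: 25.0
```

```bash
python3 - <<'E'
from h import *
plan([.5716,-.0656,.2],[180,0,87.9]); o=telemetry.get_obs()
d=np.array([.617,-.280,0])-np.array([.5716,-.0656,0]); print(rot([180,0,87.9]).T@d*100)
E
```

```text
turn 1 x [0.009, -0.0, -0.001] | move 6 x [0.0, -0.0, -2.53] tot [0.0, -0.0, -15.19]
[-2.12592383e+01  5.32259202e+00  6.51829528e-16]
```

Request:
{"name": "drive_tool", "arguments": {
  "angular": [
    [0, 0, 0],
    [0, 0, 0],
    [0, 0, 0],
    [0, 0, 0],
    [0, 0, 0],
    [0, 0, 0],
    [0, 0, 0],
    [0, 0, 0]
  ],
  "delta_pos": [
    [0, 0, -1],
    [0, 0, -2],
    [0, 0, -2.5],
    [0, 0, -3],
    [0, 0, -3],
    [0, 0, -3],
    [0, 0, 0],
    [0, 0, 0]
  ],
  "gripper": [3.5, 3.5, 3.5, 3.5, 3.5, 3.5, 3.5, 3.5],
  "squeeze": 30
}}

```text
time_s: 24.65
tool_pos: [0.5709, -0.0656, 0.1938]
tool_rot: [179.4, -0.1, 87.9]
force: [-0.8, 0.2, -1.5]
grip_width: 0.0396
grasp_force: 30.1
```

Request:
{"name": "drive_tool", "arguments": {
  "angular": [
    [0, 0, 0],
    [0, 0, 0],
    [0, 0, 0],
    [0, 0, 0],
    [0, 0, 0],
    [0, 0, 0],
    [0, 0, 0],
    [0, 0, 0],
    [0, 0, 0],
    [0, 0, 0]
  ],
  "delta_pos": [
    [-2.65, 0.66, 0],
    [-2.65, 0.66, 0],
    [-2.65, 0.66, 0],
    [-2.65, 0.66, 0],
    [-2.65, 0.66, 0],
    [-2.65, 0.66, 0],
    [-2.65, 0.66, 0],
    [-2.65, 0.66, 0],
    [0, 0, 0],
    [0, 0, 0]
  ],
  "gripper": [3.5, 3.5, 3.5, 3.5, 3.5, 3.5, 3.5, 3.5, 3.5, 3.5]
}}

```text
time_s: 25.65
tool_pos: [0.6143, -0.2798, 0.1918]
tool_rot: [179.6, -0.0, 87.7]
force: [-0.5, 0.5, -1.6]
grip_width: 0.0392
grasp_force: 30.1
```

```bash
python3 - <<'E'
from h import *
st();plan([.617,-.280,.126],[180,0,87.9])
p=eyes.read_camera('wrist');save(p,'wrist8',None,1.2)
E
```

```text
{'time_s': 25.65, 'qpos': [-16.54, 31.142, 55.489, 84.545, -26.11, 77.609, 38.302], 'tool_pos': [0.614, -0.28, 0.192], 'tool_rot': [179.642, -0.05, 87.745], 'force': [-0.495, 0.477, -1.644], 'grip_width': 0.039, 'grasp_force': 30.14}
turn 1 x [0.006, -0.001, -0.003] | move 3 x [-0.0, 0.09, 2.19] tot [-0.01, 0.27, 6.58]
```

View pics/wrist8.png

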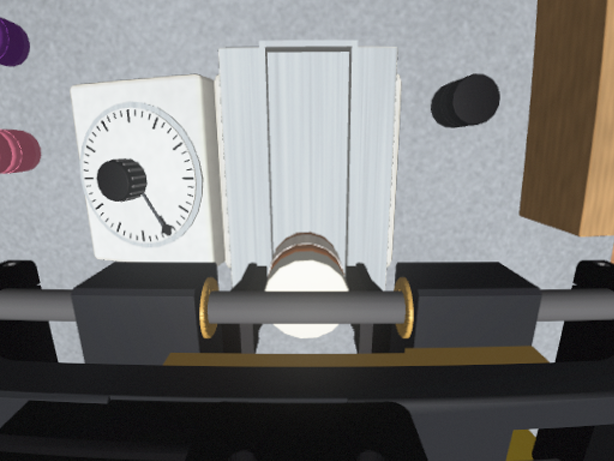

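The pointer lies on the zero diamond at (167,230). The held jar is at (306,290), in line with the dish (258 to 357). Lowering.

Request:
{"name": "drive_tool", "arguments": {
  "angular": [
    [0, 0, 0],
    [0, 0, 0],
    [0, 0, 0],
    [0, 0, 0],
    [0, 0, 0],
    [0, 0, 0],
    [0, 0, 0],
    [0, 0, 0]
  ],
  "delta_pos": [
    [0, 0.2, 2],
    [0, 0, 2],
    [0, 0, 1],
    [0, 0, 0.7],
    [0, 0, 0.5],
    [0, 0, 0.4],
    [0, 0, 0],
    [0, 0, 0]
  ],
  "gripper": [3.5, 3.5, 3.5, 3.5, 3.5, 3.5, 3.5, 3.5]
}}

```text
time_s: 26.5
tool_pos: [0.6181, -0.2797, 0.1279]
tool_rot: [179.5, 0.0, 87.9]
force: [0.3, -0.3, -0.4]
grip_width: 0.0393
grasp_force: 30.1
```

Request:
{"name": "drive_tool", "arguments": {
  "angular": [
    [0, 0, 0],
    [0, 0, 0],
    [0, 0, 0],
    [0, 0, 0],
    [0, 0, 0],
    [0, 0, 0],
    [0, 0, 0],
    [0, 0, 0],
    [0, 0, 0],
    [0, 0, 0],
    [0, 0, 0]
  ],
  "delta_pos": [
    [0, 0, 0.3],
    [0, 0, 0.2],
    [0, 0, 0],
    [0, 0, 0],
    [0, 0, 0],
    [0, 0, 0],
    [0, 0, -2],
    [0, 0, -2.5],
    [0, 0, -2.5],
    [0, 0, -2],
    [0, 0, 0]
  ],
  "gripper": [3.5, 3.5, 3.5, 5, 6.5, 6.5, 6.5, 6.5, 6.5, 6.5, 6.5]
}}

```text
time_s: 27.6
tool_pos: [0.6184, -0.2807, 0.2158]
tool_rot: [179.2, 0.1, 87.8]
force: [-0.3, -0.2, 0.0]
grip_width: 0.0651
grasp_force: 0.0
```

```bash
python3 - <<'E'
from h import *
st();jars(['scene','side']);plan([.586,.005,.2],[180,0,90])
E
```

```text
{'time_s': 27.6, 'qpos': [-16.604, 30.425, 56.01, 82.572, -25.641, 79.557, 37.855], 'tool_pos': [0.618, -0.281, 0.216], 'tool_rot': [179.192, 0.098, 87.85], 'force': [-0.32, -0.226, 0.018], 'grip_width': 0.065, 'grasp_force': 0.0}
scene [273, 214] 0.58 [164, 161, 152] xy [0.5874, 0.0862] err 0.25
scene [170, 198] 0.57 [128, 122, 115] xy [0.5663, -0.3113] err 0.15
scene [190, 246] 0.48 [35, 35, 37] xy [0.7559, -0.1816] err 0.21
scene [214, 160] 0.42 [150, 94, 111] xy [0.337, -0.2021] err 0.17
side [210, 163] 0.73 [24, 23, 26] xy [0.7529, -0.1757] err 0.2
side [248, 228] 0.71 [135, 138, 138] xy [0.5841, 0.0891] err 0.11
side [255, 128] 0.65 [121, 116, 111] xy [0.6281, -0.361] err 0.07
side [329, 172] 0.56 [138, 95, 109] xy [0.3365, -0.2015] err 0.14
side [328, 191] 0.52 [94, 52, 109] xy [0.3451, -0.1039] err 0.13
turn 1 x [0.007, -0.001, -0.037] | move 10 x [2.84, -0.31, 0.11] tot [28.4, -3.07, 1.1]
```

Request:
{"name": "drive_tool", "arguments": {
  "angular": [
    [0.007, 0, 0],
    [0, 0, 0],
    [0, 0, 0],
    [0, 0, 0],
    [0, 0, 0],
    [0, 0, 0],
    [0, 0, 0],
    [0, 0, 0],
    [0, 0, 0],
    [0, 0, 0],
    [0, 0, 0],
    [0, 0, 0],
    [0, 0, 0]
  ],
  "delta_pos": [
    [0, 0, 0],
    [2.84, -0.4, 0.1],
    [2.84, -0.4, 0.1],
    [2.84, -0.4, 0.1],
    [2.84, -0.4, 0.1],
    [2.84, -0.4, 0.1],
    [2.84, -0.4, 0.1],
    [2.84, -0.4, 0.1],
    [2.84, -0.4, 0.1],
    [2.84, -0.4, 0.1],
    [2.84, -0.4, 0.1],
    [0, 0, 0],
    [0, 0, 0]
  ],
  "gripper": [7.5, 7.5, 7.5, 7.5, 7.5, 7.5, 7.5, 7.5, 7.5, 7.5, 7.5, 7.5, 7.5]
}}

```text
time_s: 29.1
tool_pos: [0.5875, 0.0065, 0.2018]
tool_rot: [180.0, 0.0, 88.0]
force: [-0.6, -1.5, -0.4]
grip_width: 0.0749
grasp_force: 0.0
```

```bash
python3 - <<'E'
from h import *
st();jars(['wrist']);plan([.5865,.0855,.2],[180,0,87.9])
E
```

```text
{'time_s': 29.1, 'qpos': [-51.459, 18.043, 58.369, 96.813, -15.886, 74.045, 8.039], 'tool_pos': [0.588, 0.007, 0.202], 'tool_rot': [179.957, 0.035, 87.973], 'force': [-0.644, -1.53, -0.415], 'grip_width': 0.075, 'grasp_force': 0.0}
wrist [250, 106] 0.84 [249, 249, 248] xy [0.5854, 0.0856] err 0.04
turn 1 x [0.001, 0.001, -0.002] | move 3 x [2.7, -0.14, 0.07] tot [8.1, -0.41, 0.22]
```

Request:
{"name": "drive_tool", "arguments": {
  "angular": [
    [0, 0, 0],
    [0, 0, 0],
    [0, 0, 0],
    [0, 0, 0],
    [0, 0, 0],
    [0, 0, 0],
    [0, 0, 0],
    [0, 0, 0],
    [0, 0, 0],
    [0, 0, 0],
    [0, 0, 0]
  ],
  "delta_pos": [
    [2.7, -0.17, 0],
    [2.7, -0.17, 0],
    [2.6, -0.16, 0],
    [0, 0, 3],
    [0, 0, 3],
    [0, 0, 3],
    [0, 0, 2.5],
    [0, 0, 2],
    [0, 0, 1],
    [0, 0, 0.8],
    [0, 0, 0]
  ],
  "gripper": [7.5, 7.5, 7.5, 7.5, 7.5, 7.5, 7.5, 7.5, 7.5, 7.5, 7.5]
}}

```text
time_s: 30.3
tool_pos: [0.586, 0.0852, 0.049]
tool_rot: [179.9, 0.0, 87.8]
force: [-0.7, -0.3, 1.2]
grip_width: 0.0753
grasp_force: 0.0
```

Request:
{"name": "drive_tool", "arguments": {
  "angular": [
    [0, 0, 0],
    [0, 0, 0],
    [0, 0, 0],
    [0, 0, 0],
    [0, 0, 0],
    [0, 0, 0],
    [0, 0, 0]
  ],
  "delta_pos": [
    [0, 0, 0],
    [0, 0, 0],
    [0, 0, 0],
    [0, 0, 0],
    [0, 0, 0],
    [0, 0, 0],
    [0, 0, 0]
  ],
  "gripper": [3.5, 3.5, 3.5, 3.5, 3.5, 3.5, 3.5],
  "squeeze": 30
}}

```text
time_s: 31.0
tool_pos: [0.5863, 0.086, 0.0496]
tool_rot: [179.9, -0.0, 87.9]
force: [0.9, 0.5, 0.5]
grip_width: 0.0394
grasp_force: 30.0
```

Request:
{"name": "drive_tool", "arguments": {
  "angular": [
    [0, 0, 0],
    [0, 0, 0],
    [0, 0, 0],
    [0, 0, 0],
    [0, 0, 0],
    [0, 0, 0],
    [0, 0, 0],
    [0, 0, 0]
  ],
  "delta_pos": [
    [0, 0, -1],
    [0, 0, -2],
    [0, 0, -2.5],
    [0, 0, -3],
    [0, 0, -3],
    [0, 0, -3],
    [0, 0, 0],
    [0, 0, 0]
  ],
  "gripper": [3.5, 3.5, 3.5, 3.5, 3.5, 3.5, 3.5, 3.5]
}}

```text
time_s: 31.8
tool_pos: [0.586, 0.0859, 0.1951]
tool_rot: [179.8, -0.1, 87.9]
force: [-0.5, -0.2, 0.1]
grip_width: 0.0393
grasp_force: 30.0
```

```bash
python3 - <<'E'
from h import *
st();plan([.6195,-.190,.2],[180,0,87.9])
E
```

```text
{'time_s': 31.8, 'qpos': [-57.727, 18.666, 57.003, 96.721, -16.324, 73.339, 0.456], 'tool_pos': [0.586, 0.086, 0.195], 'tool_rot': [179.836, -0.063, 87.857], 'force': [-0.485, -0.215, 0.12], 'grip_width': 0.039, 'grasp_force': 29.998}
turn 1 x [0.003, -0.001, -0.001] | move 10 x [-2.74, 0.44, -0.05] tot [-27.45, 4.36, -0.49]
```

Request:
{"name": "drive_tool", "arguments": {
  "angular": [
    [0, 0, 0],
    [0, 0, 0],
    [0, 0, 0],
    [0, 0, 0],
    [0, 0, 0],
    [0, 0, 0],
    [0, 0, 0],
    [0, 0, 0],
    [0, 0, 0],
    [0, 0, 0],
    [0, 0, 0],
    [0, 0, 0]
  ],
  "delta_pos": [
    [-2.74, 0.44, -0.05],
    [-2.74, 0.44, -0.05],
    [-2.74, 0.44, -0.05],
    [-2.74, 0.44, -0.05],
    [-2.74, 0.44, -0.05],
    [-2.74, 0.44, -0.05],
    [-2.74, 0.44, -0.05],
    [-2.74, 0.44, -0.05],
    [-2.74, 0.44, -0.05],
    [-2.74, 0.44, -0.05],
    [0, 0, 0],
    [0, 0, 0]
  ],
  "gripper": [3.5, 3.5, 3.5, 3.5, 3.5, 3.5, 3.5, 3.5, 3.5, 3.5, 3.5, 3.5]
}}

```text
time_s: 33.0
tool_pos: [0.6186, -0.19, 0.198]
tool_rot: [-180.0, -0.0, 87.7]
force: [-0.2, 0.6, 0.1]
grip_width: 0.0391
grasp_force: 30.0
```

Request:
{"name": "drive_tool", "arguments": {
  "angular": [
    [0, 0, 0],
    [0, 0, 0],
    [0, 0, 0],
    [0, 0, 0],
    [0, 0, 0],
    [0, 0, 0],
    [0, 0, 0],
    [0, 0, 0]
  ],
  "delta_pos": [
    [0, 0.1, 2],
    [0, 0, 2],
    [0, 0, 1],
    [0, 0, 0.7],
    [0, 0, 0.5],
    [0, 0, 0.4],
    [0, 0, 0],
    [0, 0, 0]
  ],
  "gripper": [3.5, 3.5, 3.5, 3.5, 3.5, 3.5, 3.5, 3.5]
}}

```text
time_s: 33.8
tool_pos: [0.6209, -0.1897, 0.1339]
tool_rot: [179.8, -0.0, 87.9]
force: [-0.4, 0.6, -0.5]
grip_width: 0.0392
grasp_force: 30.0
```

Request:
{"name": "drive_tool", "arguments": {
  "angular": [
    [0, 0, 0],
    [0, 0, 0],
    [0, 0, 0],
    [0, 0, 0],
    [0, 0, 0],
    [0, 0, 0],
    [0, 0, 0],
    [0, 0, 0],
    [0, 0, 0],
    [0, 0, 0],
    [0, 0, 0],
    [0, 0, 0],
    [0, 0, 0],
    [0, 0, 0],
    [0, 0, 0],
    [0, 0, 0]
  ],
  "delta_pos": [
    [0, 0, 0.4],
    [0, 0, 0.3],
    [0, 0, 0.2],
    [0, 0, 0.2],
    [0, 0, 0],
    [0, 0, 0],
    [0, 0, 0],
    [0, 0, 0],
    [0, 0, 0],
    [0, 0, -2],
    [0, 0, -2.5],
    [0, 0, -2.5],
    [0, 0, -2],
    [0, 0, 0],
    [0, 0, 0],
    [0, 0, 0]
  ],
  "gripper": [3.5, 3.5, 3.5, 3.5, 3.5, 5, 6.5, 6.5, 6.5, 6.5, 6.5, 6.5, 6.5, 6.5, 6.5, 6.5]
}}

```text
time_s: 35.4
tool_pos: [0.62, -0.1891, 0.2111]
tool_rot: [180.0, -0.0, 87.9]
force: [-0.0, 0.2, 0.1]
grip_width: 0.065
grasp_force: 0.0
```

```bash
python3 - <<'E'
from h import *
st();s=eyes.read_camera('side');save(s,'side3',(190,90,350,200),4.5)
jars(['wrist'])
# cabinet key & hover
o=np.array([.593,.283]);a=-.132;k=o+[.034*np.cos(a)-.075*np.sin(a),.034*np.sin(a)+.075*np.cos(a)];print('key',k)
plan([k[0],k[1],.2],[180,0,90-7.5])
w=eyes.read_camera('wrist')
E
```

```text
{'time_s': 35.4, 'qpos': [-27.221, 27.182, 57.144, 87.1, -23.111, 78.335, 29.601], 'tool_pos': [0.62, -0.189, 0.211], 'tool_rot': [179.997, -0.044, 87.864], 'force': [-0.031, 0.191, 0.074], 'grip_width': 0.065, 'grasp_force': 0.0}
wrist [253, 282] 0.95 [231, 229, 221] xy [0.6128, -0.3178] err 0.47
wrist [30, 199] 0.85 [157, 92, 110] xy [0.3342, -0.2037] err 0.11
wrist [371, 171] 0.78 [42, 42, 44] xy [0.7549, -0.1803] err 0.08
wrist [252, 198] 0.72 [249, 249, 245] xy [0.6171, -0.2155] err 0.36
wrist [20, 119] 0.6 [67, 36, 83] xy [0.3422, -0.1048] err 0.02
wrist [373, 42] 0.33 [236, 234, 233] xy [0.7538, -0.0293] err 0.55
key [0.6365755  0.35287257]
turn 1 x [0.0, -0.0, 0.094] | move 19 x [2.84, -0.29, 0.06] tot [53.97, -5.44, 1.13]
```

View pics/side3.png

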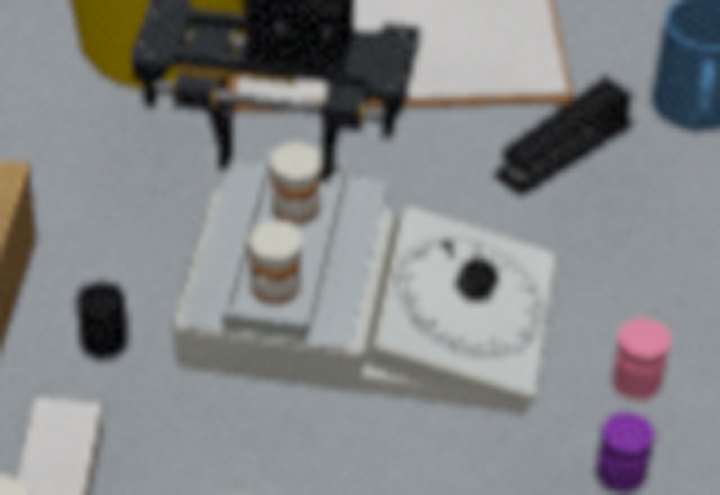

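Both jars stand upright in the dish at (275,260) and (296,182), and the gripper is clear. Next is the release key.

Request:
{"name": "drive_tool", "arguments": {
  "angular": [
    [0, 0, 0.094],
    [0, 0, 0],
    [0, 0, 0],
    [0, 0, 0],
    [0, 0, 0],
    [0, 0, 0],
    [0, 0, 0],
    [0, 0, 0],
    [0, 0, 0],
    [0, 0, 0],
    [0, 0, 0],
    [0, 0, 0],
    [0, 0, 0],
    [0, 0, 0],
    [0, 0, 0],
    [0, 0, 0],
    [0, 0, 0]
  ],
  "delta_pos": [
    [0, 0, 0],
    [3.6, -0.36, 0],
    [3.6, -0.36, 0],
    [3.6, -0.36, 0],
    [3.6, -0.36, 0],
    [3.6, -0.36, 0],
    [3.6, -0.36, 0],
    [3.6, -0.36, 0],
    [3.6, -0.36, 0],
    [3.6, -0.36, 0],
    [3.6, -0.36, 0],
    [3.6, -0.36, 0],
    [3.6, -0.36, 0],
    [3.6, -0.36, 0],
    [0, 0, 0],
    [0, 0, 0],
    [0, 0, 0]
  ],
  "gripper": [6.5, 0.5, 0.5, 0.5, 0.5, 0.5, 0.5, 0.5, 0.5, 0.5, 0.5, 0.5, 0.5, 0.5, 0.5, 0.5, 0.5]
}}

```text
time_s: 37.3
tool_pos: [0.6357, 0.2788, 0.2123]
tool_rot: [179.9, 0.1, 82.4]
force: [-0.2, -0.7, -0.4]
grip_width: 0.0051
grasp_force: 0.0
```

```bash
python3 - <<'E'
from h import *
st();w=eyes.read_camera('wrist');save(w,'wrist9')
for n in('wrist','side','scene'):
    p=w if n=='wrist' else eyes.read_camera(n)
    print(n,[(np.round(d['centre']),round(d['p'],2),atz(p,d['centre'],.1).round(4)) for d in models.search_frame(p,'release_top')])
plan([.6366,.353,.14],[180,0,82.5])
E
```

```text
{'time_s': 37.3, 'qpos': [-61.692, 32.273, 53.29, 79.574, -25.62, 80.647, -16.322], 'tool_pos': [0.636, 0.279, 0.212], 'tool_rot': [179.888, 0.052, 82.364], 'force': [-0.182, -0.694, -0.401], 'grip_width': 0.005, 'grasp_force': 0.0}
wrist [(array([248., 113.]), 0.66, array([0.638 , 0.3538, 0.1   ]))]
side [(array([216., 286.]), 0.51, array([0.6324, 0.3486, 0.1   ]))]
scene [(array([349., 227.]), 0.4, array([0.644 , 0.3416, 0.1   ]))]
turn 1 x [0.002, -0.001, -0.002] | move 4 x [1.82, -0.22, 1.82] tot [7.28, -0.86, 7.27]
```

View pics/wrist9.png

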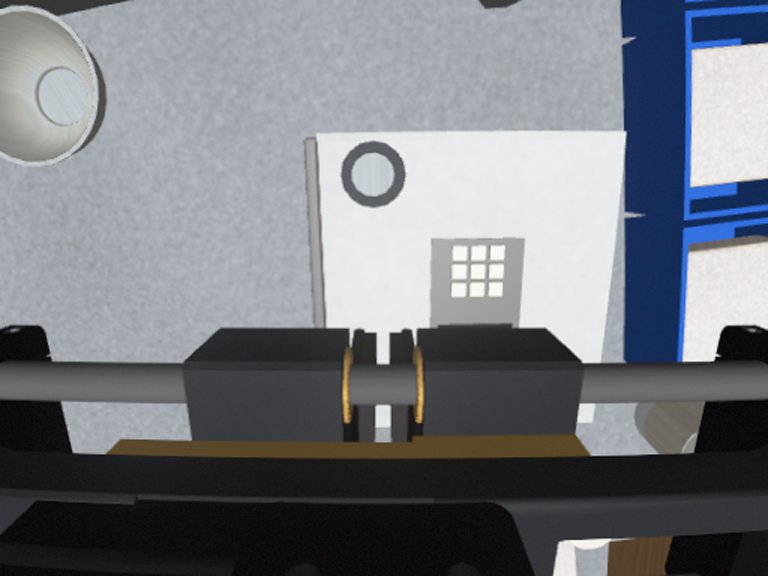

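The key is at (373,174), which gives (0.638, 0.354). I move over it and press.

Request:
{"name": "drive_tool", "arguments": {
  "angular": [
    [0, 0, 0],
    [0, 0, 0],
    [0, 0, 0],
    [0, 0, 0],
    [0, 0, 0],
    [0, 0, 0],
    [0, 0, 0]
  ],
  "delta_pos": [
    [2.5, -0.27, 0],
    [2.5, -0.27, 0],
    [2.4, -0.24, 0],
    [0, 0, 2.5],
    [0, 0, 2.5],
    [0, 0, 2.3],
    [0, 0, 0]
  ],
  "gripper": [0, 0, 0, 0, 0, 0, 0]
}}

```text
time_s: 38.3
tool_pos: [0.6354, 0.3541, 0.1357]
tool_rot: [-179.8, 0.2, 82.5]
force: [-0.3, 1.1, -0.1]
grip_width: 0.0003
grasp_force: 0.0
```

```bash
python3 - <<'E'
from h import *
st();plan([.6375,.3535,.107],[180,0,82.5])
E
```

```text
{'time_s': 38.3, 'qpos': [-63.013, 39.194, 49.699, 78.571, -29.71, 75.94, -20.106], 'tool_pos': [0.635, 0.354, 0.136], 'tool_rot': [-179.809, 0.191, 82.452], 'force': [-0.267, 1.085, -0.115], 'grip_width': 0.0, 'grasp_force': 0.0}
turn 1 x [-0.003, 0.003, -0.001] | move 1 x [-0.04, 0.22, 2.87] tot [-0.04, 0.22, 2.87]
```

Request:
{"name": "drive_tool", "arguments": {
  "angular": [
    [0, 0, 0],
    [0, 0, 0],
    [0, 0, 0],
    [0, 0, 0],
    [0, 0, 0]
  ],
  "delta_pos": [
    [0, 0.2, 1.5],
    [0, 0, 0.7],
    [0, 0, 0.5],
    [0, 0, 0.2],
    [0, 0, 0]
  ],
  "gripper": [0, 0, 0, 0, 0]
}}

```text
time_s: 38.8
tool_pos: [0.6399, 0.3545, 0.111]
tool_rot: [179.9, -0.0, 82.5]
force: [-1.0, -0.9, 0.2]
grip_width: 0.0003
grasp_force: 0.3
```

Request:
{"name": "drive_tool", "arguments": {
  "angular": [
    [0, 0, 0],
    [0, 0, 0],
    [0, 0, 0],
    [0, 0, 0],
    [0, 0, 0]
  ],
  "delta_pos": [
    [0, -0.2, 0.3],
    [0, 0, 0.2],
    [0, 0, 0.2],
    [0, 0, 0.1],
    [0, 0, 0]
  ],
  "gripper": [0, 0, 0, 0, 0]
}}

```text
time_s: 39.3
tool_pos: [0.639, 0.3548, 0.1064]
tool_rot: [179.7, -0.1, 82.5]
force: [-2.8, -2.7, 16.0]
grip_width: 0.0011
grasp_force: 7.8
```

Request:
{"name": "drive_tool", "arguments": {
  "angular": [
    [0, 0, 0],
    [0, 0, 0],
    [0, 0, 0],
    [0, 0, 0],
    [0, 0, 0],
    [0, 0, 0],
    [0, 0, 0],
    [0, 0, 0],
    [0, 0, 0],
    [0, 0, 0],
    [0, 0, 0]
  ],
  "delta_pos": [
    [0, 0, -1],
    [0, 0, -3],
    [0, 0, -4],
    [0, 0, -4],
    [-3, -2.5, 0],
    [-3, -2.5, 0],
    [-3, -2.5, 0],
    [-3, -2.5, 0],
    [-3, -2.5, 0],
    [0, 0, 0],
    [0, 0, 0]
  ],
  "gripper": [0, 6, 6, 6, 6, 6, 6, 6, 6, 6, 6]
}}

```text
time_s: 40.4
tool_pos: [0.4927, 0.2233, 0.2223]
tool_rot: [-180.0, -0.2, 82.5]
force: [0.4, 1.2, 0.3]
grip_width: 0.0591
grasp_force: 0.0
```

```bash
python3 - <<'E'
from h import *
st();w=eyes.read_camera('wrist');save(w,'wrist10')
o=np.array([.593,.283]);a=-.132;Rz=R.from_euler('z',a).as_matrix()
for n,P in [('frontL',[-.15,.098,.083]),('frontR',[-.15,-.098,.083]),('roofL',[0,.1,.086]),('roofR',[0,-.1,.086])]:
    print(n,proj(w,Rz@np.array(P)+[o[0],o[1],0])*1.5)
E
```

```text
{'time_s': 40.4, 'qpos': [-83.708, 8.316, 62.239, 101.69, -7.833, 74.456, -27.094], 'tool_pos': [0.493, 0.223, 0.222], 'tool_rot': [-179.992, -0.214, 82.527], 'force': [0.398, 1.245, 0.256], 'grip_width': 0.059, 'grasp_force': 0.0}
frontL [[288.43833956   9.4245216 ]]
frontR [[300.77161703 319.37286993]]
roofL [[537.96176088   6.00890067]]
roofR [[515.38587889 323.8333066 ]]
```

View pics/wrist10.png

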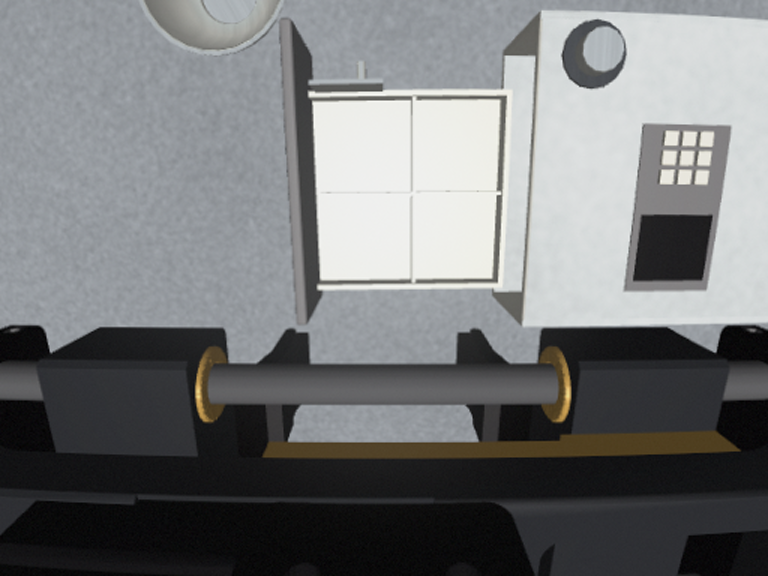

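The drawer is out. Its cells centre at about (364,145), (366,237), (457,144) and (456,237), with the dividers crossing at (413,192). That was picture 14, so from here I work with numbers only.

```bash
python3 - <<'E'
from h import *
w=eyes.read_camera('wrist')
c=lambda a,z:atz(w,(a[0]/1.5,a[1]/1.5),z)[:2].round(4)
for a in [(364,145),(366,237),(457,144),(456,237)]: print(a,c(a,.014))
print('cross',c((413,192),.028))
print('walls',c((509,92),.032),c((497,288),.032),c((310,94),.032),c((317,288),.032))
print('front',c((287,19),.083),c((302,323),.083))
plan([.6175,-.28,.225],[180,0,87.9])
E
```

```text
(364, 145) [0.4904 0.3211]
(366, 237) [0.482  0.2487]
(457, 144) [0.5634 0.3126]
(456, 237) [0.5559 0.2392]
cross [0.5237 0.2804]
walls [0.6019 0.3437] [0.5826 0.1963] [0.4566 0.3606] [0.4379 0.2152]
front [0.4563 0.3949] [0.4327 0.2031]
turn 1 x [0.002, -0.001, -0.093] | move 18 x [-2.77, 0.79, -0.01] tot [-49.9, 14.2, -0.26]
```

```bash
cat >> h.py <<'E'
def jarz(cams,z,near=None,tol=.06):
    for n in cams:
        p=eyes.read_camera(n)
        for d in models.cut_out(p,'jar1'):
            x=atz(p,d['centre'],z+.03)
            if d['p']<.3 or (near is not None and np.linalg.norm(x[:2]-near)>tol): continue
            f,e=fit([(p,d['pixels'].astype(float))],cyl(.02,z,z+.052),x,False)
            print(n,np.round(d['centre']).astype(int).tolist(),round(d['p'],2),'xy',f.round(4).tolist(),'err',round(e,2))
E
python3 -c "
from h import *
jarz(['side','scene'],.0735,[.618,-.235],.12)"
```

```text
side [248, 145] 0.71 xy [0.6208, -0.1856] err 0.09
side [255, 133] 0.63 xy [0.6155, -0.2797] err 0.39
scene [169, 196] 0.62 xy [0.6177, -0.2801] err 0.13
scene [197, 203] 0.61 xy [0.624, -0.1888] err 0.18
```

Request:
{"name": "drive_tool", "arguments": {
  "angular": [
    [0, 0, -0.093],
    [0, 0, 0],
    [0, 0, 0],
    [0, 0, 0],
    [0, 0, 0],
    [0, 0, 0],
    [0, 0, 0],
    [0, 0, 0],
    [0, 0, 0],
    [0, 0, 0],
    [0, 0, 0],
    [0, 0, 0],
    [0, 0, 0],
    [0, 0, 0],
    [0, 0, 0],
    [0, 0, 0],
    [0, 0, 0]
  ],
  "delta_pos": [
    [0, 0, 0],
    [-3.57, 1.01, 0],
    [-3.57, 1.01, 0],
    [-3.57, 1.01, 0],
    [-3.57, 1.01, 0],
    [-3.57, 1.01, 0],
    [-3.57, 1.01, 0],
    [-3.57, 1.01, 0],
    [-3.57, 1.01, 0],
    [-3.57, 1.01, 0],
    [-3.57, 1.01, 0],
    [-3.57, 1.01, 0],
    [-3.57, 1.01, 0],
    [-3.57, 1.01, 0],
    [-3.57, 1.01, 0],
    [0, 0, 0],
    [0, 0, 0]
  ],
  "gripper": [6.5, 6.5, 6.5, 6.5, 6.5, 6.5, 6.5, 6.5, 6.5, 6.5, 6.5, 6.5, 6.5, 6.5, 6.5, 6.5, 6.5]
}}

```text
time_s: 42.4
tool_pos: [0.6155, -0.284, 0.2213]
tool_rot: [-180.0, 0.0, 87.6]
force: [0.5, 0.0, -0.1]
grip_width: 0.0651
grasp_force: 0.0
```

```bash
python3 - <<'E'
from h import *
st();jarz(['wrist'],.0735,[.618,-.235],.12)
plan([.620,-.190,.2],[180,0,87.9])
E
```

```text
{'time_s': 42.4, 'qpos': [-17.865, 32.258, 59.574, 81.627, -27.665, 81.688, 39.328], 'tool_pos': [0.615, -0.284, 0.221], 'tool_rot': [-179.98, 0.05, 87.645], 'force': [0.548, 0.012, -0.149], 'grip_width': 0.065, 'grasp_force': 0.0}
wrist [376, 83] 0.94 xy [0.7193, -0.1912] err 0.41
wrist [256, 84] 0.89 xy [0.6197, -0.1906] err 0.06
wrist [257, 192] 0.78 xy [0.6167, -0.2799] err 0.05
turn 1 x [0.001, -0.001, -0.0] | move 4 x [2.28, 0.01, 0.54] tot [9.11, 0.02, 2.16]
```

Request:
{"name": "drive_tool", "arguments": {
  "angular": [
    [0, 0, 0],
    [0, 0, 0],
    [0, 0, 0],
    [0, 0, 0],
    [0, 0, 0],
    [0, 0, 0],
    [0, 0, 0]
  ],
  "delta_pos": [
    [0.4, 0, 2],
    [0, 0, 2],
    [0, 0, 2],
    [0, 0, 2],
    [0, 0, 1],
    [0, 0, 0.6],
    [0, 0, 0]
  ],
  "gripper": [6.5, 6.5, 6.5, 6.5, 6.5, 6.5, 6.5]
}}

```text
time_s: 43.2
tool_pos: [0.6165, -0.2773, 0.1261]
tool_rot: [179.9, -0.0, 87.9]
force: [-0.3, 0.4, 0.7]
grip_width: 0.0651
grasp_force: 0.0
```

Request:
{"name": "drive_tool", "arguments": {
  "angular": [
    [0, 0, 0],
    [0, 0, 0],
    [0, 0, 0],
    [0, 0, 0],
    [0, 0, 0],
    [0, 0, 0]
  ],
  "delta_pos": [
    [0, 0, 0],
    [0, 0, 0],
    [0, 0, 0],
    [0, 0, 0],
    [0, 0, 0],
    [0, 0, 0]
  ],
  "gripper": [3.5, 3.5, 3.5, 3.5, 3.5, 3.5],
  "squeeze": 30
}}

```text
time_s: 43.8
tool_pos: [0.6166, -0.2784, 0.1267]
tool_rot: [179.8, 0.0, 87.8]
force: [0.3, 0.7, 0.8]
grip_width: 0.039
grasp_force: 30.0
```

Request:
{"name": "drive_tool", "arguments": {
  "angular": [
    [0, 0, 0],
    [0, 0, 0],
    [0, 0, 0],
    [0, 0, 0],
    [0, 0, 0],
    [0, 0, 0],
    [0, 0, 0]
  ],
  "delta_pos": [
    [0, 0, -1],
    [0, 0, -2],
    [0, 0, -2.5],
    [0, 0, -2.5],
    [0, 0, -2],
    [0, 0, 0],
    [0, 0, 0]
  ],
  "gripper": [3.5, 3.5, 3.5, 3.5, 3.5, 3.5, 3.5],
  "squeeze": 40
}}

```text
time_s: 44.5
tool_pos: [0.6159, -0.2784, 0.2265]
tool_rot: [179.9, -0.0, 87.8]
force: [1.0, 0.7, -0.7]
grip_width: 0.039
grasp_force: 40.0
```

```bash
python3 - <<'E'
from h import *
st();plan([.55,.2,.225],[180,0,87.8])
E
```

```text
{'time_s': 44.5, 'qpos': [-18.554, 31.744, 59.778, 81.641, -27.416, 81.968, 38.927], 'tool_pos': [0.616, -0.278, 0.226], 'tool_rot': [179.883, -0.021, 87.79], 'force': [0.962, 0.651, -0.747], 'grip_width': 0.039, 'grasp_force': 39.973}
turn 1 x [0.002, -0.0, -0.0] | move 17 x [2.8, -0.5, 0.01] tot [47.55, -8.42, 0.15]
```

Request:
{"name": "drive_tool", "arguments": {
  "angular": [
    [0, 0, 0],
    [0, 0, 0],
    [0, 0, 0],
    [0, 0, 0],
    [0, 0, 0],
    [0, 0, 0],
    [0, 0, 0],
    [0, 0, 0],
    [0, 0, 0],
    [0, 0, 0],
    [0, 0, 0],
    [0, 0, 0],
    [0, 0, 0],
    [0, 0, 0],
    [0, 0, 0],
    [0, 0, 0],
    [0, 0, 0],
    [0, 0, 0]
  ],
  "delta_pos": [
    [2.8, -0.5, 0],
    [2.8, -0.5, 0],
    [2.8, -0.5, 0],
    [2.8, -0.5, 0],
    [2.8, -0.5, 0],
    [2.8, -0.5, 0],
    [2.8, -0.5, 0],
    [2.8, -0.5, 0],
    [2.8, -0.5, 0],
    [2.8, -0.5, 0],
    [2.8, -0.5, 0],
    [2.8, -0.5, 0],
    [2.8, -0.5, 0],
    [2.8, -0.5, 0],
    [2.8, -0.5, 0],
    [2.8, -0.5, 0],
    [2.8, -0.5, 0],
    [0, 0, 0]
  ],
  "gripper": [3.5, 3.5, 3.5, 3.5, 3.5, 3.5, 3.5, 3.5, 3.5, 3.5, 3.5, 3.5, 3.5, 3.5, 3.5, 3.5, 3.5, 3.5]
}}

```text
time_s: 46.3
tool_pos: [0.5471, 0.2064, 0.2243]
tool_rot: [-179.9, -0.0, 88.3]
force: [-0.1, 0.5, -1.0]
grip_width: 0.0388
grasp_force: 40.0
```

Request:
{"name": "drive_tool", "arguments": {
  "angular": [
    [0, 0, -0.124],
    [0, 0, -0.124],
    [0, 0, -0.124],
    [0, 0, -0.124],
    [0, 0, -0.124],
    [0, 0, -0.124],
    [0, 0, -0.124],
    [0, 0, -0.124],
    [0, 0, -0.124],
    [0, 0, -0.124],
    [0, 0, -0.124],
    [0, 0, -0.124],
    [0, 0, 0]
  ],
  "delta_pos": [
    [0, 0, 0],
    [0, 0, 0],
    [0, 0, 0],
    [0, 0, 0],
    [0, 0, 0],
    [0, 0, 0],
    [0, 0, 0],
    [0, 0, 0],
    [0, 0, 0],
    [0, 0, 0],
    [0, 0, 0],
    [0, 0, 0],
    [0, 0, 0]
  ],
  "gripper": [3.5, 3.5, 3.5, 3.5, 3.5, 3.5, 3.5, 3.5, 3.5, 3.5, 3.5, 3.5, 3.5]
}}

```text
time_s: 47.6
tool_pos: [0.5488, 0.1995, 0.2252]
tool_rot: [-179.9, 0.0, 173.0]
force: [-0.1, -0.9, -1.0]
grip_width: 0.039
grasp_force: 40.0
```

```bash
python3 - <<'E'
from h import *
st();plan([.4895,.319,.2],[180,0,173])
# is the drawer still out, jar still held upright?
jarz(['side','scene'],.16,[.55,.2],.1)
E
```

```text
{'time_s': 47.6, 'qpos': [-63.21, 13.491, 47.525, 95.271, -10.166, 75.758, 69.068], 'tool_pos': [0.549, 0.199, 0.225], 'tool_rot': [-179.942, 0.011, 173.025], 'force': [-0.099, -0.879, -0.957], 'grip_width': 0.039, 'grasp_force': 39.971}
turn 1 x [-0.001, 0.0, 0.0] | move 5 x [1.47, 2.23, 0.5] tot [7.35, 11.14, 2.52]
scene [311, 181] 0.55 xy [0.5421, 0.2018] err 0.07
```

Request:
{"name": "drive_tool", "arguments": {
  "angular": [
    [0, 0, 0],
    [0, 0, 0],
    [0, 0, 0],
    [0, 0, 0],
    [0, 0, 0],
    [0, 0, 0],
    [0, 0, 0],
    [0, 0, 0],
    [0, 0, 0],
    [0, 0, 0]
  ],
  "delta_pos": [
    [1.47, 2.23, 0.4],
    [1.47, 2.23, 0.4],
    [1.47, 2.23, 0.4],
    [1.47, 2.23, 0.4],
    [1.47, 2.23, 0.4],
    [0, 0, 0],
    [0, 0, 2.5],
    [0, 0, 2.5],
    [0, 0, 2],
    [0, 0, 0]
  ],
  "gripper": [3.5, 3.5, 3.5, 3.5, 3.5, 3.5, 3.5, 3.5, 3.5, 3.5]
}}

```text
time_s: 48.8
tool_pos: [0.4886, 0.3183, 0.1335]
tool_rot: [-179.7, -0.1, 173.0]
force: [-0.2, 0.2, -0.5]
grip_width: 0.039
grasp_force: 40.0
```

```bash
python3 - <<'E'
from h import *
st();plan([.4900,.3195,.0685],[180,0,173])
p=eyes.read_camera('scene'); d=models.cut_out(p,'drawer_front'); print([(np.round(x['centre']),round(x['p'],2)) for x in d][:2])
E
```

```text
{'time_s': 48.8, 'qpos': [-71.517, 17.683, 42.37, 101.364, -12.77, 66.14, 57.718], 'tool_pos': [0.489, 0.318, 0.133], 'tool_rot': [-179.748, -0.081, 172.958], 'force': [-0.225, 0.162, -0.456], 'grip_width': 0.039, 'grasp_force': 39.972}
turn 1 x [-0.004, -0.001, -0.001] | move 3 x [-0.04, 0.05, 2.17] tot [-0.12, 0.14, 6.5]
[(array([328., 200.]), 0.89)]
```

Request:
{"name": "drive_tool", "arguments": {
  "angular": [
    [0, 0, 0],
    [0, 0, 0],
    [0, 0, 0],
    [0, 0, 0],
    [0, 0, 0],
    [0, 0, 0],
    [0, 0, 0]
  ],
  "delta_pos": [
    [-0.1, 0.1, 2],
    [0, 0, 2],
    [0, 0, 1],
    [0, 0, 0.6],
    [0, 0, 0.3],
    [0, 0, 0],
    [0, 0, 0]
  ],
  "gripper": [3.5, 3.5, 3.5, 3.5, 3.5, 3.5, 3.5]
}}

```text
time_s: 49.6
tool_pos: [0.4918, 0.3214, 0.078]
tool_rot: [179.9, 0.2, 173.1]
force: [0.3, 0.2, -0.1]
grip_width: 0.0387
grasp_force: 40.0
```

Request:
{"name": "drive_tool", "arguments": {
  "angular": [
    [0, 0, 0],
    [0, 0, 0],
    [0, 0, 0],
    [0, 0, 0],
    [0, 0, 0],
    [0, 0, 0]
  ],
  "delta_pos": [
    [0.1, -0.1, 0.3],
    [0, 0, 0.3],
    [0, 0, 0.2],
    [0, 0, 0.1],
    [0, 0, 0],
    [0, 0, 0]
  ],
  "gripper": [3.5, 3.5, 3.5, 3.5, 3.5, 3.5]
}}

```text
time_s: 50.2
tool_pos: [0.4902, 0.3201, 0.0683]
tool_rot: [180.0, 0.1, 173.1]
force: [-0.3, -1.8, 0.8]
grip_width: 0.039
grasp_force: 40.0
```

Request:
{"name": "drive_tool", "arguments": {
  "angular": [
    [0, 0, 0],
    [0, 0, 0],
    [0, 0, 0],
    [0, 0, 0],
    [0, 0, 0],
    [0, 0, 0],
    [0, 0, 0],
    [0, 0, 0],
    [0, 0, 0],
    [0, 0, 0],
    [0, 0, 0],
    [0, 0, 0]
  ],
  "delta_pos": [
    [0, 0, 0.1],
    [0, 0, 0],
    [0, 0, 0],
    [0, 0, 0],
    [0, 0, -1],
    [0, 0, -2],
    [0, 0, -3],
    [0, 0, -3],
    [0, 0, -3],
    [0, 0, -3],
    [0, 0, -1],
    [0, 0, 0]
  ],
  "gripper": [3.5, 4.5, 5.5, 5.5, 5.5, 5.5, 5.5, 5.5, 5.5, 5.5, 5.5, 5.5]
}}

```text
time_s: 51.4
tool_pos: [0.4908, 0.3206, 0.229]
tool_rot: [179.8, 0.2, 173.1]
force: [0.0, 0.4, -0.8]
grip_width: 0.0547
grasp_force: 0.0
```

```bash
python3 - <<'E'
from h import *
st();jarz(['scene','side'],.014,[.49,.32]);jarz(['scene','side'],.0735,[.62,-.19]);plan([.55,.2,.225],[180,0,173]);plan([.62,-.27,.225],[180,0,87.9])
E
```

```text
{'time_s': 51.4, 'qpos': [-73.432, 12.772, 43.87, 94.831, -9.104, 75.772, 54.987], 'tool_pos': [0.491, 0.321, 0.229], 'tool_rot': [179.819, 0.222, 173.055], 'force': [0.043, 0.392, -0.752], 'grip_width': 0.055, 'grasp_force': 0.0}
scene [338, 202] 0.61 xy [0.4943, 0.324] err 0.09
side [270, 296] 0.82 xy [0.4912, 0.3183] err 0.2
scene [195, 202] 0.46 xy [0.6201, -0.192] err 0.24
side [248, 150] 0.57 xy [0.6233, -0.1877] err 0.44
turn 1 x [-0.001, 0.001, 0.001] | move 5 x [-1.49, -2.23, 0.03] tot [-7.46, -11.16, 0.13]
turn 11 x [-0.0, 0.0, 0.135] | move 21 x [-2.78, 0.72, 0.01] tot [-58.47, 15.19, 0.13]
```

Request:
{"name": "drive_tool", "arguments": {
  "angular": [
    [0, 0, 0.135],
    [0, 0, 0.135],
    [0, 0, 0.135],
    [0, 0, 0.135],
    [0, 0, 0.135],
    [0, 0, 0.135],
    [0, 0, 0.135],
    [0, 0, 0.135],
    [0, 0, 0.135],
    [0, 0, 0.135],
    [0, 0, 0.135],
    [0, 0, 0],
    [0, 0, 0]
  ],
  "delta_pos": [
    [0, 0, 0],
    [0, 0, 0],
    [0, 0, 0],
    [0, 0, 0],
    [0, 0, 0],
    [0, 0, 0],
    [0, 0, 0],
    [0, 0, 0],
    [0, 0, 0],
    [0, 0, 0],
    [0, 0, 0],
    [0, 0, 0],
    [0, 0, 0]
  ],
  "gripper": [6.5, 6.5, 6.5, 6.5, 6.5, 6.5, 6.5, 6.5, 6.5, 6.5, 6.5, 6.5, 6.5]
}}

```text
time_s: 53.1
tool_pos: [0.4898, 0.3202, 0.227]
tool_rot: [179.9, 0.0, 88.2]
force: [-0.3, -0.1, -0.5]
grip_width: 0.0652
grasp_force: 0.0
```

Request:
{"name": "drive_tool", "arguments": {
  "angular": [
    [0, 0, 0],
    [0, 0, 0],
    [0, 0, 0],
    [0, 0, 0],
    [0, 0, 0],
    [0, 0, 0],
    [0, 0, 0],
    [0, 0, 0],
    [0, 0, 0],
    [0, 0, 0],
    [0, 0, 0],
    [0, 0, 0],
    [0, 0, 0],
    [0, 0, 0],
    [0, 0, 0],
    [0, 0, 0],
    [0, 0, 0],
    [0, 0, 0]
  ],
  "delta_pos": [
    [-3.65, 0.95, 0],
    [-3.65, 0.95, 0],
    [-3.65, 0.95, 0],
    [-3.65, 0.95, 0],
    [-3.65, 0.95, 0],
    [-3.65, 0.95, 0],
    [-3.65, 0.95, 0],
    [-3.65, 0.95, 0],
    [-3.65, 0.95, 0],
    [-3.65, 0.95, 0],
    [-3.65, 0.95, 0],
    [-3.65, 0.95, 0],
    [-3.65, 0.95, 0],
    [-3.65, 0.95, 0],
    [-3.65, 0.95, 0],
    [-3.65, 0.95, 0],
    [0, 0, 0],
    [0, 0, 0]
  ],
  "gripper": [6.5, 6.5, 6.5, 6.5, 6.5, 6.5, 6.5, 6.5, 6.5, 6.5, 6.5, 6.5, 6.5, 6.5, 6.5, 6.5, 6.5, 6.5]
}}

```text
time_s: 54.9
tool_pos: [0.6205, -0.2704, 0.227]
tool_rot: [179.9, -0.0, 87.9]
force: [-0.2, 0.1, 0.1]
grip_width: 0.0649
grasp_force: 0.0
```

```bash
python3 - <<'E'
from h import *
st();jarz(['wrist'],.0735,[.62,-.19],.07);plan([.6197,-.1906,.2],[180,0,87.9])
E
```

```text
{'time_s': 54.9, 'qpos': [-18.933, 31.648, 59.205, 81.384, -27.109, 82.021, 38.027], 'tool_pos': [0.62, -0.27, 0.227], 'tool_rot': [179.942, -0.004, 87.915], 'force': [-0.201, 0.135, 0.094], 'grip_width': 0.065, 'grasp_force': 0.0}
wrist [250, 106] 0.63 xy [0.6196, -0.1903] err 0.06
turn 1 x [0.002, -0.001, 0.004] | move 3 x [2.56, -0.15, 0.9] tot [7.68, -0.46, 2.71]
```

Request:
{"name": "drive_tool", "arguments": {
  "angular": [
    [0, 0, 0],
    [0, 0, 0],
    [0, 0, 0],
    [0, 0, 0],
    [0, 0, 0],
    [0, 0, 0],
    [0, 0, 0],
    [0, 0, 0],
    [0, 0, 0],
    [0, 0, 0]
  ],
  "delta_pos": [
    [2.6, -0.1, 0],
    [2.6, -0.1, 0],
    [2.7, -0.1, 0],
    [0, 0, 0],
    [0, 0, 2.5],
    [0, 0, 2.5],
    [0, 0, 2],
    [0, 0, 2],
    [0, 0, 1.1],
    [0, 0, 0]
  ],
  "gripper": [6.5, 6.5, 6.5, 6.5, 6.5, 6.5, 6.5, 6.5, 6.5, 6.5]
}}

```text
time_s: 56.0
tool_pos: [0.6204, -0.1885, 0.125]
tool_rot: [-180.0, -0.1, 88.1]
force: [-0.6, 1.3, -0.0]
grip_width: 0.0647
grasp_force: 0.0
```

Request:
{"name": "drive_tool", "arguments": {
  "angular": [
    [0, 0, 0],
    [0, 0, 0],
    [0, 0, 0],
    [0, 0, 0],
    [0, 0, 0],
    [0, 0, 0]
  ],
  "delta_pos": [
    [0, 0, 0.2],
    [0, 0, 0],
    [0, 0, 0],
    [0, 0, 0],
    [0, 0, 0],
    [0, 0, 0]
  ],
  "gripper": [6.5, 3.5, 3.5, 3.5, 3.5, 3.5],
  "squeeze": 30
}}

```text
time_s: 56.6
tool_pos: [0.6213, -0.1899, 0.1247]
tool_rot: [179.9, -0.0, 88.0]
force: [-0.3, -1.1, -0.0]
grip_width: 0.0394
grasp_force: 30.0
```

Request:
{"name": "drive_tool", "arguments": {
  "angular": [
    [0, 0, 0],
    [0, 0, 0],
    [0, 0, 0],
    [0, 0, 0],
    [0, 0, 0],
    [0, 0, 0],
    [0, 0, 0]
  ],
  "delta_pos": [
    [0, 0, -1],
    [0, 0, -2],
    [0, 0, -2.5],
    [0, 0, -2.5],
    [0, 0, -2],
    [0, 0, 0],
    [0, 0, 0]
  ],
  "gripper": [3.5, 3.5, 3.5, 3.5, 3.5, 3.5, 3.5],
  "squeeze": 40
}}

```text
time_s: 57.3
tool_pos: [0.621, -0.1898, 0.2247]
tool_rot: [179.9, -0.0, 88.0]
force: [0.4, -0.2, -1.2]
grip_width: 0.0387
grasp_force: 40.0
```

```bash
python3 - <<'E'
from h import *
st();plan([.55,.2,.225],[180,0,87.8])
E
```

```text
{'time_s': 57.3, 'qpos': [-29.076, 28.132, 60.698, 86.058, -24.752, 80.122, 30.89], 'tool_pos': [0.621, -0.19, 0.225], 'tool_rot': [179.855, -0.02, 87.971], 'force': [0.356, -0.215, -1.202], 'grip_width': 0.039, 'grasp_force': 39.993}
turn 1 x [0.003, -0.0, 0.003] | move 14 x [2.76, -0.61, -0.0] tot [38.68, -8.59, -0.03]
```

Request:
{"name": "drive_tool", "arguments": {
  "angular": [
    [0, 0, 0],
    [0, 0, 0],
    [0, 0, 0],
    [0, 0, 0],
    [0, 0, 0],
    [0, 0, 0],
    [0, 0, 0],
    [0, 0, 0],
    [0, 0, 0],
    [0, 0, 0],
    [0, 0, 0],
    [0, 0, 0],
    [0, 0, 0],
    [0, 0, 0],
    [0, 0, 0]
  ],
  "delta_pos": [
    [2.76, -0.61, 0],
    [2.76, -0.61, 0],
    [2.76, -0.61, 0],
    [2.76, -0.61, 0],
    [2.76, -0.61, 0],
    [2.76, -0.61, 0],
    [2.76, -0.61, 0],
    [2.76, -0.61, 0],
    [2.76, -0.61, 0],
    [2.76, -0.61, 0],
    [2.76, -0.61, 0],
    [2.76, -0.61, 0],
    [2.76, -0.61, 0],
    [2.76, -0.61, 0],
    [0, 0, 0]
  ],
  "gripper": [3.5, 3.5, 3.5, 3.5, 3.5, 3.5, 3.5, 3.5, 3.5, 3.5, 3.5, 3.5, 3.5, 3.5, 3.5]
}}

```text
time_s: 58.8
tool_pos: [0.547, 0.2052, 0.2225]
tool_rot: [-179.9, -0.0, 88.4]
force: [0.5, 1.2, -1.2]
grip_width: 0.0391
grasp_force: 40.0
```

Request:
{"name": "drive_tool", "arguments": {
  "angular": [
    [0, 0, -0.124],
    [0, 0, -0.124],
    [0, 0, -0.124],
    [0, 0, -0.124],
    [0, 0, -0.124],
    [0, 0, -0.124],
    [0, 0, -0.124],
    [0, 0, -0.124],
    [0, 0, -0.124],
    [0, 0, -0.124],
    [0, 0, -0.124],
    [0, 0, -0.124],
    [0, 0, 0]
  ],
  "delta_pos": [
    [0, 0, 0],
    [0, 0, 0],
    [0, 0, 0],
    [0, 0, 0],
    [0, 0, 0],
    [0, 0, 0],
    [0, 0, 0],
    [0, 0, 0],
    [0, 0, 0],
    [0, 0, 0],
    [0, 0, 0],
    [0, 0, 0],
    [0, 0, 0]
  ],
  "gripper": [3.5, 3.5, 3.5, 3.5, 3.5, 3.5, 3.5, 3.5, 3.5, 3.5, 3.5, 3.5, 3.5]
}}

```text
time_s: 60.1
tool_pos: [0.5489, 0.1983, 0.2233]
tool_rot: [-179.9, 0.0, 173.2]
force: [-1.0, 0.1, -0.9]
grip_width: 0.0388
grasp_force: 40.0
```

```bash
python3 - <<'E'
from h import *
st();plan([.482,.247,.205],[180,0,173]);jarz(['scene'],.17,[.55,.2])
E
```

```text
{'time_s': 60.1, 'qpos': [-62.946, 13.453, 47.297, 95.483, -10.111, 75.518, 69.302], 'tool_pos': [0.549, 0.198, 0.223], 'tool_rot': [-179.948, 0.025, 173.194], 'force': [-0.966, 0.095, -0.893], 'grip_width': 0.039, 'grasp_force': 39.992}
turn 1 x [-0.001, 0.0, 0.003] | move 3 x [2.41, 1.34, 0.61] tot [7.23, 4.02, 1.83]
scene [310, 182] 0.73 xy [0.5467, 0.2003] err 0.17
```

Request:
{"name": "drive_tool", "arguments": {
  "angular": [
    [0, 0, 0],
    [0, 0, 0],
    [0, 0, 0],
    [0, 0, 0],
    [0, 0, 0],
    [0, 0, 0],
    [0, 0, 0],
    [0, 0, 0],
    [0, 0, 0],
    [0, 0, 0]
  ],
  "delta_pos": [
    [2.41, 1.35, 0.6],
    [2.41, 1.35, 0.6],
    [2.41, 1.35, 0.6],
    [0, 0, 0],
    [0, 0, 2.5],
    [0, 0, 2.5],
    [0, 0, 2.5],
    [0, 0, 2.5],
    [0, 0, 1],
    [0, 0, 0]
  ],
  "gripper": [3.5, 3.5, 3.5, 3.5, 3.5, 3.5, 3.5, 3.5, 3.5, 3.5]
}}

```text
time_s: 61.2
tool_pos: [0.4821, 0.247, 0.095]
tool_rot: [-179.9, 0.0, 173.1]
force: [0.0, -0.4, -0.7]
grip_width: 0.0391
grasp_force: 40.0
```

```bash
python3 - <<'E'
from h import *
st();plan([.482,.2475,.065],[180,0,173])
E
```

```text
{'time_s': 61.2, 'qpos': [-68.662, 14.831, 43.847, 109.373, -11.622, 60.383, 63.152], 'tool_pos': [0.482, 0.247, 0.095], 'tool_rot': [-179.864, 0.023, 173.124], 'force': [0.036, -0.387, -0.712], 'grip_width': 0.039, 'grasp_force': 39.993}
turn 1 x [-0.002, 0.0, 0.002] | move 2 x [0.01, 0.02, 1.5] tot [0.01, 0.05, 3.0]
```

Request:
{"name": "drive_tool", "arguments": {
  "angular": [
    [0, 0, 0],
    [0, 0, 0],
    [0, 0, 0],
    [0, 0, 0],
    [0, 0, 0],
    [0, 0, 0],
    [0, 0, 0],
    [0, 0, 0]
  ],
  "delta_pos": [
    [0, 0, 1],
    [0, 0, 1],
    [0, 0, 0.4],
    [0, 0, 0.3],
    [0, 0, 0.2],
    [0, 0, 0.1],
    [0, 0, 0],
    [0, 0, 0]
  ],
  "gripper": [3.5, 3.5, 3.5, 3.5, 3.5, 3.5, 3.5, 3.5]
}}

```text
time_s: 62.0
tool_pos: [0.4827, 0.2483, 0.0664]
tool_rot: [180.0, 0.1, 173.2]
force: [-0.1, -0.3, -1.6]
grip_width: 0.0393
grasp_force: 40.0
```

Not in contact yet; a few mm more.

Request:
{"name": "drive_tool", "arguments": {
  "angular": [
    [0, 0, 0],
    [0, 0, 0],
    [0, 0, 0],
    [0, 0, 0]
  ],
  "delta_pos": [
    [0, 0, 0.15],
    [0, 0, 0.1],
    [0, 0, 0],
    [0, 0, 0]
  ],
  "gripper": [3.5, 3.5, 3.5, 3.5]
}}

```text
time_s: 62.4
tool_pos: [0.4831, 0.2483, 0.0648]
tool_rot: [179.9, 0.1, 173.2]
force: [-2.0, -1.3, 5.7]
grip_width: 0.0386
grasp_force: 40.0
```

Request:
{"name": "drive_tool", "arguments": {
  "angular": [
    [0, 0, 0],
    [0, 0, 0],
    [0, 0, 0],
    [0, 0, 0],
    [0, 0, 0],
    [0, 0, 0],
    [0, 0, 0],
    [0, 0, 0],
    [0, 0, 0],
    [0, 0, 0],
    [0, 0, 0]
  ],
  "delta_pos": [
    [0, 0, -0.1],
    [0, 0, 0],
    [0, 0, 0],
    [0, 0, 0],
    [0, 0, -1],
    [0, 0, -2],
    [0, 0, -3],
    [0, 0, -3],
    [0, 0, -3],
    [0, 0, 0],
    [0, 0, 0]
  ],
  "gripper": [3.5, 4.5, 5.5, 5.5, 5.5, 5.5, 5.5, 5.5, 5.5, 5.5, 5.5]
}}

```text
time_s: 63.5
tool_pos: [0.4827, 0.2484, 0.1857]
tool_rot: [179.9, 0.2, 173.2]
force: [-0.1, -0.7, 0.4]
grip_width: 0.0548
grasp_force: 0.0
```

```bash
python3 - <<'E'
from h import *
st();jarz(['scene','side'],.014,[.486,.285]);plan([.410,.300,.2],[180,0,173])
for n in('scene','side'):
    p=eyes.read_camera(n); print([ (np.round(d['centre']),round(d['p'],2),atz(p,d['centre'],.043).round(3)) for d in models.search_frame(p,'drawer_front')][:2])
E
```

```text
{'time_s': 63.5, 'qpos': [-71.423, 8.325, 45.357, 103.954, -6.305, 70.081, 58.996], 'tool_pos': [0.483, 0.248, 0.186], 'tool_rot': [179.877, 0.164, 173.23], 'force': [-0.064, -0.65, 0.358], 'grip_width': 0.055, 'grasp_force': 0.0}
scene [321, 197] 0.45 xy [0.4866, 0.2492] err 0.23
side [272, 272] 0.72 xy [0.4834, 0.2496] err 0.14
side [271, 294] 0.63 xy [0.4911, 0.3168] err 0.28
turn 1 x [-0.001, 0.0, 0.004] | move 4 x [1.94, 1.08, -0.41] tot [7.75, 4.31, -1.64]
[(array([332., 196.]), 0.92, array([0.474, 0.287, 0.043]))]
[(array([254., 285.]), 0.93, array([0.535, 0.298, 0.043]))]
```

Request:
{"name": "drive_tool", "arguments": {
  "angular": [
    [0, 0, 0],
    [0, 0, 0],
    [0, 0, 0],
    [0, 0, 0],
    [0, 0, 0],
    [0, 0, 0],
    [0, 0, 0],
    [0, 0, 0],
    [0, 0, 0],
    [0, 0, 0],
    [0, 0, 0]
  ],
  "delta_pos": [
    [1.94, 1.08, 0],
    [1.94, 1.08, 0],
    [1.94, 1.08, 0],
    [1.94, 1.08, 0],
    [0, 0, 0],
    [0, 0, 2.5],
    [0, 0, 2.5],
    [0, 0, 2.5],
    [0, 0, 2.5],
    [0, 0, 1.7],
    [0, 0, 0]
  ],
  "gripper": [3, 0, 0, 0, 0, 0, 0, 0, 0, 0, 0]
}}

```text
time_s: 65.0
tool_pos: [0.4098, 0.2981, 0.0653]
tool_rot: [-179.7, -0.0, 173.2]
force: [-0.1, 0.6, -0.5]
grip_width: 0.0002
grasp_force: 0.0
```

```bash
python3 - <<'E'
from h import *
st();plan([.583,.283,.067],[180,0,173])
E
```

```text
{'time_s': 65.0, 'qpos': [-76.267, 12.161, 40.829, 115.299, -9.337, 55.982, 52.368], 'tool_pos': [0.41, 0.298, 0.065], 'tool_rot': [-179.737, -0.007, 173.167], 'force': [-0.051, 0.613, -0.491], 'grip_width': 0.0, 'grasp_force': 0.0}
turn 1 x [-0.005, -0.0, 0.003] | move 6 x [-2.9, 0.1, -0.03] tot [-17.38, 0.62, -0.17]
```

Request:
{"name": "drive_tool", "arguments": {
  "angular": [
    [0, 0, 0],
    [0, 0, 0],
    [0, 0, 0],
    [0, 0, 0],
    [0, 0, 0],
    [0, 0, 0],
    [0, 0, 0],
    [0, 0, 0],
    [0, 0, 0],
    [0, 0, 0],
    [0, 0, 0],
    [0, 0, 0],
    [0, 0, 0],
    [0, 0, 0],
    [0, 0, 0],
    [0, 0, 0],
    [0, 0, 0],
    [0, 0, 0],
    [0, 0, 0],
    [0, 0, 0]
  ],
  "delta_pos": [
    [-1, 0, -0.1],
    [-0.6, 0, 0],
    [-0.4, 0, 0],
    [-0.4, 0, 0],
    [-0.5, 0, 0],
    [-0.6, 0, 0],
    [-0.7, 0, 0],
    [-0.8, 0, 0],
    [-0.8, 0, 0],
    [-0.8, 0, 0],
    [-0.8, 0, 0],
    [-0.8, 0, 0],
    [-0.8, 0, 0],
    [-0.8, 0, 0],
    [-0.8, 0, 0],
    [-0.8, 0, 0],
    [-0.8, 0, 0],
    [-0.8, 0, 0],
    [-0.8, 0, 0],
    [-0.8, 0, 0]
  ],
  "gripper": [0, 0, 0, 0, 0, 0, 0, 0, 0, 0, 0, 0, 0, 0, 0, 0, 0, 0, 0, 0]
}}

```text
time_s: 67.0
tool_pos: [0.5545, 0.2837, 0.069]
tool_rot: [180.0, -0.1, 173.3]
force: [-5.8, 1.4, 4.4]
grip_width: 0.0005
grasp_force: 3.3
```

```bash
python3 - <<'E'
from h import *
st();plan([.583,.283,.067],[180,0,173])
E
```

```text
{'time_s': 67.0, 'qpos': [-61.084, 26.823, 39.829, 98.875, -19.298, 61.367, 68.418], 'tool_pos': [0.555, 0.284, 0.069], 'tool_rot': [179.971, -0.073, 173.302], 'force': [-5.817, 1.37, 4.429], 'grip_width': 0.001, 'grasp_force': 3.347}
turn 1 x [0.001, -0.001, 0.005] | move 1 x [-2.84, 0.28, 0.2] tot [-2.84, 0.28, 0.2]
```

Request:
{"name": "drive_tool", "arguments": {
  "angular": [
    [0, 0, 0],
    [0, 0, 0],
    [0, 0, 0],
    [0, 0, 0],
    [0, 0, 0],
    [0, 0, 0],
    [0, 0, 0]
  ],
  "delta_pos": [
    [-0.6, 0, 0],
    [-0.6, 0, 0],
    [-0.5, 0, 0],
    [-0.5, 0, 0],
    [-0.4, 0, 0],
    [-0.3, 0, 0],
    [0, 0, 0]
  ],
  "gripper": [0, 0, 0, 0, 0, 0, 0]
}}

```text
time_s: 67.7
tool_pos: [0.5819, 0.2806, 0.0687]
tool_rot: [180.0, -0.2, 173.3]
force: [-9.1, 0.9, 5.0]
grip_width: 0.0007
grasp_force: 4.4
```

Request:
{"name": "drive_tool", "arguments": {
  "angular": [
    [0, 0, 0],
    [0, 0, 0],
    [0, 0, 0],
    [0, 0, 0]
  ],
  "delta_pos": [
    [-0.2, 0, 0],
    [-0.2, 0, 0],
    [0, 0, 0],
    [0, 0, 0]
  ],
  "gripper": [0, 0, 0, 0]
}}

```text
time_s: 68.1
tool_pos: [0.582, 0.2806, 0.0686]
tool_rot: [-179.9, -0.7, 173.4]
force: [-19.1, -0.5, 13.2]
grip_width: 0.0004
grasp_force: 9.5
```

Request:
{"name": "drive_tool", "arguments": {
  "angular": [
    [0, 0, 0],
    [0, 0, 0],
    [0, 0, 0],
    [0, 0, 0],
    [0, 0, 0],
    [0, 0, 0]
  ],
  "delta_pos": [
    [0.3, 0, 0],
    [0.3, 0, 0],
    [0.4, 0, 0],
    [0.4, 0, 0],
    [0.6, 0, 0],
    [0, 0, 0]
  ],
  "gripper": [0, 0, 0, 0, 0, 0]
}}

```text
time_s: 68.7
tool_pos: [0.5685, 0.2812, 0.0691]
tool_rot: [180.0, 0.2, 173.2]
force: [0.0, -0.4, 0.9]
grip_width: 0.0007
grasp_force: 0.0
```

Request:
{"name": "drive_tool", "arguments": {
  "angular": [
    [0, 0, 0],
    [0, 0, 0],
    [0, 0, 0],
    [0, 0, 0],
    [0, 0, 0],
    [0, 0, 0],
    [0, 0, 0],
    [0, 0, 0],
    [0, 0, 0],
    [0, 0, 0],
    [0, 0, 0],
    [0, 0, 0]
  ],
  "delta_pos": [
    [3, 0, 0],
    [3, 0, 0],
    [3, 0, 0],
    [3, 0, 0],
    [0, 0, 0],
    [0, 0, -4],
    [0, 0, -4],
    [0, 0, -4],
    [0, 0, -4],
    [0, 0, 0],
    [0, 0, 0],
    [0, 0, 0]
  ],
  "gripper": [0, 0, 0, 0, 0, 6, 6, 6, 6, 6, 6, 6]
}}

```text
time_s: 69.9
tool_pos: [0.449, 0.295, 0.2277]
tool_rot: [-179.9, 0.1, 173.2]
force: [-0.8, 0.6, 0.4]
grip_width: 0.0483
grasp_force: 0.0
```

```bash
python3 - <<'E'
from h import *
st()
for n in('scene','side'):
    p=eyes.read_camera(n)
    print(n,[(np.round(d['centre']),round(d['p'],2),atz(p,d['centre'],.043).round(3)) for d in models.search_frame(p,'drawer_front')][:2])
    L=models.cut_out(p,'cabinet'); print(fit([(p,L[0]['pixels'].astype(float))],box(.19,.2,0,.086,.095),[.593,.283,-.13]))
    print('jars',[(np.round(d['centre']),round(d['p'],2)) for d in models.search_frame(p,'jar1')])
plan([.6155,-.284,.2213],[180,0,87.9])
E
```

```text
{'time_s': 69.9, 'qpos': [-77.062, 5.254, 43.699, 101.322, -3.667, 74.878, 50.658], 'tool_pos': [0.449, 0.295, 0.228], 'tool_rot': [-179.95, 0.076, 173.186], 'force': [-0.809, 0.563, 0.368], 'grip_width': 0.048, 'grasp_force': 0.0}
scene [(array([244., 219.]), 0.65, array([ 0.631, -0.017,  0.043]))]
(array([ 0.59408326,  0.28075739, -0.11462975]), np.float64(0.03229059359249886))
jars [(array([190., 245.]), 0.76), (array([213., 160.]), 0.66), (array([237., 161.]), 0.5)]
side [(array([235., 277.]), 0.96, array([0.592, 0.279, 0.043]))]
(array([ 0.59215436,  0.28232707, -0.11958166]), np.float64(0.03964965030394141))
jars [(array([329., 192.]), 0.75), (array([331., 173.]), 0.7), (array([214., 162.]), 0.63)]
turn 11 x [0.0, 0.0, 0.135] | move 21 x [-2.73, 0.89, 0.03] tot [-57.3, 18.77, 0.7]
```

The drawer is shut and stays shut. Now a numeric check of the pointer and the dish, from over the pan.

Request:
{"name": "drive_tool", "arguments": {
  "angular": [
    [0, 0, 0.135],
    [0, 0, 0.135],
    [0, 0, 0.135],
    [0, 0, 0.135],
    [0, 0, 0.135],
    [0, 0, 0.135],
    [0, 0, 0.135],
    [0, 0, 0.135],
    [0, 0, 0.135],
    [0, 0, 0.135],
    [0, 0, 0.135],
    [0, 0, 0],
    [0, 0, 0]
  ],
  "delta_pos": [
    [0, 0, 0],
    [0, 0, 0],
    [0, 0, 0],
    [0, 0, 0],
    [0, 0, 0],
    [0, 0, 0],
    [0, 0, 0],
    [0, 0, 0],
    [0, 0, 0],
    [0, 0, 0],
    [0, 0, 0],
    [0, 0, 0],
    [0, 0, 0]
  ],
  "gripper": [6, 6, 6, 6, 6, 6, 6, 6, 6, 6, 6, 6, 6]
}}

```text
time_s: 71.6
tool_pos: [0.449, 0.2957, 0.2286]
tool_rot: [179.9, -0.0, 88.3]
force: [-0.5, 0.5, 0.1]
grip_width: 0.0595
grasp_force: 0.0
```

Request:
{"name": "drive_tool", "arguments": {
  "angular": [
    [0, 0, 0],
    [0, 0, 0],
    [0, 0, 0],
    [0, 0, 0],
    [0, 0, 0],
    [0, 0, 0],
    [0, 0, 0],
    [0, 0, 0],
    [0, 0, 0],
    [0, 0, 0],
    [0, 0, 0],
    [0, 0, 0],
    [0, 0, 0],
    [0, 0, 0],
    [0, 0, 0],
    [0, 0, 0],
    [0, 0, 0],
    [0, 0, 0]
  ],
  "delta_pos": [
    [-3.6, 0.6, 0],
    [-3.6, 0.6, 0],
    [-3.6, 0.6, 0],
    [-3.6, 0.6, 0],
    [-3.6, 0.6, 0],
    [-3.6, 0.6, 0],
    [-3.6, 0.6, 0],
    [-3.6, 0.6, 0],
    [-3.6, 0.6, 0],
    [-3.6, 0.6, 0],
    [-3.6, 0.6, 0],
    [-3.6, 0.6, 0],
    [-3.6, 0.6, 0],
    [-3.6, 0.6, 0],
    [-3.6, 0.6, 0],
    [-3.6, 0.6, 0],
    [0, 0, 0],
    [0, 0, 0]
  ],
  "gripper": [6, 6, 6, 6, 6, 6, 6, 6, 6, 6, 6, 6, 6, 6, 6, 6, 6, 6]
}}

```text
time_s: 73.4
tool_pos: [0.5256, -0.2847, 0.2284]
tool_rot: [179.9, 0.0, 88.1]
force: [-0.4, 0.8, -0.1]
grip_width: 0.06
grasp_force: 0.0
```

```bash
cat >> h.py <<'E'
def dialscan(pic):
    k=np.load('knob.npz'); n=k['ax']
    ex=R.from_euler('z',-.037).as_matrix()@np.array([np.cos(.25),0,np.sin(.25)]); ey=np.cross(n,ex)
    g=cv2.cvtColor(pic['pixels'],cv2.COLOR_RGB2GRAY).astype(np.float32)
    def samp(c,A,r):
        P=c+r*(np.cos(A)[:,None]*ex-np.sin(A)[:,None]*ey); q=proj(pic,P).astype(np.float32)
        return cv2.remap(g,q[:,:1],q[:,1:],cv2.INTER_CUBIC)[:,0]
    # recentre: rim grey ring (r 59..62) vs white face: maximise ring darkness
    T=np.radians(np.arange(-200,20,4)); best=None
    for du in np.arange(-6,6.1,1):
        for dv in np.arange(-6,6.1,1):
            c=k['c']+1e-3*(du*ex+dv*ey); s=samp(c,T,.0565).mean()-samp(c,T,.060).mean()
            if best is None or s>best[0]: best=(s,c,du,dv)
    print('centre shift mm',best[2:],'score',best[0]); c=best[1]
    A=np.radians(np.arange(20,110,.25))
    for r in (.024,.027,.030,.033,.036,.039,.042,.045,.048,.051):
        v=samp(c+.001*n,A,r); w=np.clip(np.median(v)-v-25,0,None)
        if w.sum()==0: print(r,'none');continue
        nb=cv2.connectedComponents((w>0).astype(np.uint8)[:,None])[1][:,0]
        print(r,[(round(np.degrees((A*w)[nb==i].sum()/w[nb==i].sum()),1),'wid',round((nb==i).sum()*.25,1),'dark',round(float(w[nb==i].max()))) for i in range(1,nb.max()+1)])
E
python3 - <<'E'
from h import *
st();w=eyes.read_camera('wrist');dialscan(w)
for t in('dish','pan_top'): print(t,[(np.round(d['centre']),round(d['p'],2),atz(w,d['centre'],.075).round(3)) for d in models.search_frame(w,t)][:2])
E
```

```text
{'time_s': 73.4, 'qpos': [-26.307, 21.499, 65.982, 93.455, -20.021, 78.12, 40.44], 'tool_pos': [0.526, -0.285, 0.228], 'tool_rot': [179.947, 0.018, 88.067], 'force': [-0.372, 0.796, -0.142], 'grip_width': 0.06, 'grasp_force': 0.0}
centre shift mm (np.float64(-2.0), np.float64(-2.0)) score 19.726624
0.024 [(np.float64(60.9), 'wid', np.float64(9.2), 'dark', 105)]
0.027 [(np.float64(60.4), 'wid', np.float64(8.2), 'dark', 99)]
0.03 [(np.float64(60.5), 'wid', np.float64(7.2), 'dark', 96)]
0.033 [(np.float64(60.1), 'wid', np.float64(6.5), 'dark', 103)]
0.036 [(np.float64(60.2), 'wid', np.float64(6.0), 'dark', 98)]
0.039 [(np.float64(59.4), 'wid', np.float64(8.8), 'dark', 117)]
0.042 [(np.float64(59.4), 'wid', np.float64(8.8), 'dark', 123)]
0.045 [(np.float64(59.4), 'wid', np.float64(8.5), 'dark', 122)]
0.048 [(np.float64(29.7), 'wid', np.float64(3.2), 'dark', 107), (np.float64(59.2), 'wid', np.float64(10.5), 'dark', 144), (np.float64(89.1), 'wid', np.float64(4.0), 'dark', 115)]
0.051 [(np.float64(29.5), 'wid', np.float64(3.2), 'dark', 97), (np.float64(59.2), 'wid', np.float64(16.0), 'dark', 147), (np.float64(89.1), 'wid', np.float64(3.2), 'dark', 97)]
dish [(array([347., 128.]), 0.75, array([ 0.621, -0.226,  0.075]))]
pan_top [(array([308., 127.]), 0.74, array([ 0.581, -0.225,  0.075]))]
```

The pointer is at about 60.2° and the zero bar at 59.3°, so it is on zero within 1°. The dish is on the pan and the drawer is shut. Handing in.

```bash
python3 -c "
from h import *
print(env.sign_off())"
```

```text
the job is handed in; nothing more can be done
None
```

The job is handed in, though sign-off gave no verdict: both amber jars were weighed in the dish and stand upright in the latched drawer, and the empty dish is on the pan with the pointer within about 1° of zero.

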